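# Set out the sorting turntable

## Robot

A 7-joint arm with a two-finger parallel gripper is mounted at the origin on the work surface. World frame = base frame: x ahead of the robot, y to its left, z up, the work surface at z = 0. Lengths are in m, angles in rad, forces in N, time in s.
With the tool pointing down it reaches from about 0.4 to 0.75 m from the base axis. Payload 19.5 kg.
Tool frame: the origin (TCP) lies at the very end of the fingers, on their centre line; the grasp point (between the pads) lies 19 mm behind it; x points along the fingers, z is the direction in which the jaws open and shut, and the axes are right-handed (so a half turn about x gives the same grasp; the last joint's range is limited). The gripper opens to 85 mm and grips with 20 to 120 N. Pads are 22 mm wide; open, the fingers measure 114 mm over their backs; the gripper's body (76 mm by 85 mm) begins 54 mm behind the grasp point. The pads swing forward as they close: fully open they stand 13 mm farther back than shut.
Start: joints at [-1.286, 0.707, -0.028, 1.485, 0.022, 0.951, -0.075], TCP at [0.185, 0.545, 0.231] pointing down, gripper open.
Joint ranges: [-2.71, 2.71], [-0.32, 2.16], [-1.57, 1.52], [0, 2.45], [-1.46, 4.6], [0, 2.02], [-2.83, 2.83]. Speed limits (rad/s): [1.89, 1.89, 2.57, 2.57, 3.01, 3.01, 3.01].

## Interface

Orientations are given as a unit quaternion [w, x, y, z].
In Python, from cell import r gives the robot as it stands. The module is installed in compiled form; this text tells all that it offers.
- The arm moves only by the tool play_rows, never from a script. Its argument "increments" is one flat list of numbers, 7 for each row, row after row: the opening, from 0 (shut) to 1 (fully open), then the shift along the tool's x, y, z in units of 0.2 m (1.0 is 0.2 m), then the turn, a rotation vector about the tool's x, y, z in units of 0.08 rad (1.0 is 0.08 rad). A call has 1 to 20 rows; each row shifts and turns the commanded pose from where the row before left it, along the tool's axes as they then stand; what a row does not reach is not made up. A row lasts 1/12 s, in which the tool goes at most 41.7 mm and 7.16 degrees, less where a joint would pass 70% of its speed; a pose out of reach is approached as far as the arm can. A call with a number of a shift or a turn outside -1 to 1 is refused whole. A call with a gripper value outside its range is refused whole. The fingers move at their own pace and stop on an object; the grip force is fixed at half the most. Time passes only in rows, so rows that do not move let the fingers close. It gives the time, the measured TCP pose, the force and the opening at its end, in the units of the state.
- r.observe(): the state, without advancing time (a new reading comes with each control period).
- r.read_camera(name): name is "scene" or "top"; returns a dict with "image" (400x640x3 uint8, red, green, blue), "fov_y" (degrees; the focal length in pixels is half the picture's height over the tangent of half this angle, whatever the lens; pixels are square), "cx", "cy" (the principal point, pixels), "R" (3x3) and "t" (3): a world point X has camera coordinates R X + t. Camera axes: x right, y down, z forward; pixel columns grow to the right and rows downward; lengths in m; the calibration is good to about 2 mm. A picture is of the moment at which its call begins. There is no depth.
- r.job_done(): hands the job in, once; it reports no verdict.
The state is a dict: "t": time; "joint_positions": joint angles; "joint_velocities": joint speeds; "joint_torque": joint torques, N m; "position": TCP position; "tool_rot": TCP orientation; "contact_force": force on the tool from outside, world axes, zero at the start; "moment": the same for the moment, N m; "finger_gap": finger opening in m.
Only numpy, scipy, OpenCV 4.12 (cv2) and the standard library are available. Lean on these libraries where they do the work, as an engineer would, in place of code of your own. Each camera call takes 0.05 s, during which the arm holds its last target.

## Task

Get the turntable ready for sorting small parts: first move the mallet off it and lay it in its outline on the board, and then unstack the coloured tubs, lifting each straight off the stack and standing it upright on the turntable mark of its own colour. Stand the lids on edge in the rack, one to a slot; leave everything else on the board where it stands.

Things in the scene. Friction and masses are not known exactly. Their poses are not given: they have to be found in the camera images.
- holder_a: grey square tub, same shape as the coloured ones, screwed to the board: the fixed foot of a stack. Each tub: 64 mm high, open top, flared from 42 mm square outside at the foot, vertical rim band 10 mm high and 60 mm square at the top, walls 3.4 mm, sides square to its x and y. Nested tubs stick by wedge friction, each 31.6 mm higher than the one below. Origin: centre of underside, z up
- holder_b: grey square tub, same shape as the coloured ones, screwed to the board: the fixed foot of a stack. Each tub: 64 mm high, open top, flared from 42 mm square outside at the foot, vertical rim band 10 mm high and 60 mm square at the top, walls 3.4 mm, sides square to its x and y. Nested tubs stick by wedge friction, each 31.6 mm higher than the one below. Origin: centre of underside, z up
- tub_yellow: yellow plastic tub, open at the top, 64 mm high, 60 mm square at the rim, about 80 g, shaped as the grey holders. Starts nested in holder_a, 31.6 mm higher than that, and comes free after being drawn about 32 mm straight up. Origin at the centre of its underside, z up. Always present.
- tub_green: green plastic tub, open at the top, 64 mm high, 60 mm square at the rim, about 80 g, shaped as the grey holders. Starts nested in holder_b, 31.6 mm higher than that, and comes free after being drawn about 32 mm straight up. Origin at the centre of its underside, z up. Always present.
- tub_blue: blue plastic tub, open at the top, 64 mm high, 60 mm square at the rim, about 80 g, shaped as the grey holders. Starts nested in the yellow tub, 31.6 mm higher than that, and comes free after being drawn about 32 mm straight up. Origin at the centre of its underside, z up. May be absent.
- tub_red: red plastic tub, open at the top, 64 mm high, 60 mm square at the rim, about 80 g, shaped as the grey holders. Starts nested in the green tub, 31.6 mm higher than that, and comes free after being drawn about 32 mm straight up. Origin at the centre of its underside, z up. May be absent.
- mark_yellow (a point): centre of the yellow round mark, 68 mm across, on the top face of the white turntable's platter (top face 26 mm above the board); z up. It turns with the platter
- mark_green (a point): centre of the green round mark, 68 mm across, on the top face of the white turntable's platter (top face 26 mm above the board); z up. It turns with the platter
- mark_blue (a point): centre of the blue round mark, 68 mm across, on the top face of the white turntable's platter (top face 26 mm above the board); z up. It turns with the platter
- mark_red (a point): centre of the red round mark, 68 mm across, on the top face of the white turntable's platter (top face 26 mm above the board); z up. It turns with the platter
- turntable: white plastic turntable, fixed in place, platter 250 mm across with its top face 26 mm above the board; the four marks lie 80 mm from its axis, 90 degrees apart. Origin on the axis at board level, z up. The platter turns on it about the vertical with light friction (about 0.25 N m)
- mallet: short hardwood mallet lying flat, about 0.25 kg; starts on the turntable. Origin at underside level; x runs along the handle towards the head, z up. Box head from x = 20 to 78 mm, 76 mm wide, 46 mm high; round handle 22 mm thick from x = -115 to 20 mm, its axis 23 mm above the underside; centre of mass near x = 34 mm
- mallet_butt (a point): free end of the mallet's handle, on the handle's axis (x = -115 mm, z = 23 mm in the mallet's frame)
- mallet_outline: black mallet-shaped outline painted on the board near its left edge: the place of the mallet. Its origin and axes are where the mallet's own should come: x along the handle towards the head, z up, on the board
- outline_butt (a point): where the free end of the mallet's handle should come (23 mm above the board)
- lid_1: orange square lid, yellow panel on both faces, flat, 76 x 76 x 9 mm, 50 g. Origin at its centre, x along the 9 mm thickness, y and z along its sides. Starts in the plywood stand leaning 20 degrees from upright, its top towards the stand's -x side, roughly towards the robot; its upper 40 mm stand clear above the stand's rear rail. One of the two lids may be absent.
- lid_2: orange square lid, yellow panel on both faces, flat, 76 x 76 x 9 mm, 50 g. Origin at its centre, x along the 9 mm thickness, y and z along its sides. Starts in the plywood stand leaning 20 degrees from upright, its top towards the stand's -x side, roughly towards the robot; its upper 40 mm stand clear above the stand's rear rail. One of the two lids may be absent.
- lid_stand: fixed plywood stand in which the lids lean side by side, 172 mm long in its y, floor 6 mm thick, rear rail (towards its -x) 38 mm high, front lip 18 mm high. Origin on the board at its middle, z up
- rack: loose aluminium rack, 0.9 kg, 130 mm (x) by 90 mm (y). Three slots at x = -48, 0 and 48 mm, each running along its y, 16 mm wide, open at top and ends; solid between; slot floor 6 mm, top 38 mm above the board. A lid stands in a slot with its thickness along the rack's x, its centre 44 mm above the underside. Origin at the centre of the underside, z up
- jar: clear glass jar with a screw lid, 72 mm across, 100 mm high; a bystander. Origin at the centre of its underside
- pump_head: steel pump head, about 50 mm high; a bystander. Origin at the centre of its underside
- valve_tool: chrome valve core remover, 75 mm long, lying flat with a cross bar; a bystander. Origin at the centre of its underside
- oil: green oil bottle, 120 mm high; a bystander. Origin at the centre of its underside
- tape: black roll of tape lying flat, 90 mm across; a bystander. Origin at the centre of its underside
There are look-alikes about, which are no part of the job. Leave any black look-alike of the lid_1 alone.

How it is judged:
On the way, in this order (a step that is already met when the one before it is completed fails the run):
1. the mallet lies in its outline (horizontal distance between mallet and mallet_outline below 0.025 m and horizontal distance between mallet_butt and outline_butt below 0.04 m and height (world z) of mallet between -0.006 and 0.008 m and angle between mallet's own z axis and vertical below 0.15 rad and linear speed of mallet below 0.03 m/s), for 0.2 s.
2. every coloured tub stands on the mark of its colour (horizontal distance between tub_yellow and mark_yellow below 0.018 m and z of tub_yellow in the frame of mark_yellow between -0.005 and 0.006 m and angle between each of tub_yellow, tub_green, tub_blue, tub_red's own z axis and vertical below 0.12 rad and linear speed of each of tub_yellow, tub_green, tub_blue, tub_red below 0.03 m/s and horizontal distance between tub_green and mark_green below 0.018 m and z of tub_green in the frame of mark_green between -0.005 and 0.006 m and horizontal distance between tub_blue and mark_blue below 0.018 m and z of tub_blue in the frame of mark_blue between -0.005 and 0.006 m and horizontal distance between tub_red and mark_red below 0.018 m and z of tub_red in the frame of mark_red between -0.005 and 0.006 m), for 0.2 s.
At the end, for the whole second after the job is handed in: Mallet flat in its outline (origin within 25 mm, handle end within 40 mm); each tub present upright on the platter within 18 mm of its colour's mark; each lid present on edge on the floor of a rack slot, within 25 mm of its middle; mallet and tubs at rest (all of step 1 and all of step 2 and ((x of lid_1 in the frame of rack between -0.062 and -0.034 m and y of lid_1 in the frame of rack between -0.025 and 0.025 m and z of lid_1 in the frame of rack between 0.036 and 0.051 m) or (x of lid_1 in the frame of rack between -0.014 and 0.014 m and y of lid_1 in the frame of rack between -0.025 and 0.025 m and z of lid_1 in the frame of rack between 0.036 and 0.051 m) or (x of lid_1 in the frame of rack between 0.034 and 0.062 m and y of lid_1 in the frame of rack between -0.025 and 0.025 m and z of lid_1 in the frame of rack between 0.036 and 0.051 m)) and angle between the x axis of each of lid_1, lid_2 and the x axis of rack, either way round below 0.35 rad and ((x of lid_2 in the frame of rack between -0.062 and -0.034 m and y of lid_2 in the frame of rack between -0.025 and 0.025 m and z of lid_2 in the frame of rack between 0.036 and 0.051 m) or (x of lid_2 in the frame of rack between -0.014 and 0.014 m and y of lid_2 in the frame of rack between -0.025 and 0.025 m and z of lid_2 in the frame of rack between 0.036 and 0.051 m) or (x of lid_2 in the frame of rack between 0.034 and 0.062 m and y of lid_2 in the frame of rack between -0.025 and 0.025 m and z of lid_2 in the frame of rack between 0.036 and 0.051 m))); the robot touches nothing.
It fails at once if a bystander is pushed more than 30 mm from its place (distance of any of jar, pump_head, valve_tool, oil, tape from where it was at the start of the episode above 0.03 m).
It fails at once if the jar, the oil bottle or the pump head is tipped over (angle between any of jar, oil, pump_head's own z axis and vertical above 0.6 rad).
Of tub_blue, tub_red only 1 to 2 are there at a start; the rules pass over those that are not, and their reading is None.
Of lid_1, lid_2 only 1 to 2 are there at a start; the rules pass over those that are not, and their reading is None.
At some moment in a run one of mallet, rack may be knocked a few centimetres aside while the robot is not near it.
It also fails if it takes over 210 s, if anything falls off the work surface, if the arm or the gripper's body presses on something with over 40 N, if the wrist force passes 120 N, or if a joint passes its speed limit or range.

## Working session

There is one attempt and no reset: what is moved stays moved. The work goes in short steps, Python scripts to look and compute and a tool call to move; the robot and the scene stay as the last step left them, time stands still between calls to the robot, and variables do not carry over. Pictures are saved under pics/ and viewed, and the job is handed in when it is done.

Besides the shell and the picture viewer there is one more tool, called as a command line: name --argument value ..., lists and objects as JSON in quotes. play_rows: Moves the arm, as the interface text tells. Shifts and turns lie within -1 to 1; 1 stands for 0.2 m of shift or 0.08 rad of turn. Its arguments: {"type":"object","properties":{"increments":{"type":"array","items":{"type":"number","minimum":-1,"maximum":1}}},"required":["increments"]}

```bash
mkdir -p pics; ls
cat > h.py <<'E'
import numpy as np, cv2
from cell import r
from scipy.spatial.transform import Rotation as Ro
def cam(n):
    c=r.read_camera(n); c['f']=200/np.tan(np.radians(c['fov_y'])/2) ; c['R']=np.array(c['R']); c['t']=np.array(c['t']); return c
def save(c,fn,crop=None,s=1):
    im=c['image'][:,:,::-1]
    if crop: x0,y0,x1,y1=crop; im=im[y0:y1,x0:x1]
    im=cv2.resize(im,None,fx=s,fy=s,interpolation=cv2.INTER_CUBIC); cv2.imwrite('pics/'+fn,im)
def ray(c,u,v):
    d=np.array([(u-c['cx'])/c['f'],(v-c['cy'])/c['f'],1.]); o=-c['R'].T@c['t']; return o,c['R'].T@d
def onz(c,u,v,z):
    o,d=ray(c,u,v); return o+d*(z-o[2])/d[2]
def proj(c,X):
    p=c['R']@np.array(X)+c['t']; return c['f']*p[0]/p[2]+c['cx'],c['f']*p[1]/p[2]+c['cy']
def tri(c1,p1,c2,p2):
    o1,d1=ray(c1,*p1);o2,d2=ray(c2,*p2)
    A=np.stack([d1,-d2],1); s=np.linalg.lstsq(A,o2-o1,rcond=None)[0]
    a=o1+d1*s[0];b=o2+d2*s[1]; return (a+b)/2,np.linalg.norm(a-b)
def rotm():
    q=np.array(r.observe()['tool_rot']); return Ro.from_quat(q[[1,2,3,0]])
E
python3 - <<'E'
from h import *
for n in('scene','top'):
    c=cam(n); print(n,c['image'].shape,c['fov_y'],c['cx'],c['cy'],c['R'].round(3).tolist(),(-c['R'].T@c['t']).round(3)); save(c,n+'0.png')
o=r.observe(); print(o); print(rotm().as_matrix().round(3))
E
```

```text
pics
scene (400, 640, 3) 42.856822792375304 317.3691674473999 195.6989296982356 [[-0.692, 0.722, -0.023], [0.395, 0.351, -0.849], [-0.604, -0.596, -0.528]] [1.565 0.974 0.954]
top (400, 640, 3) 53.850048735130386 315.93947566737546 197.76243954409054 [[-0.008, -1.0, -0.02], [-0.999, 0.009, -0.054], [0.054, 0.019, -0.998]] [ 0.504 -0.04   1.156]
{'t': 0.1, 'joint_positions': array([-1.28568897,  0.70698572, -0.02760588,  1.48496319,  0.02199048,
        0.95089779, -0.07551587]), 'joint_velocities': array([-0.00127453,  0.00010523,  0.00093736, -0.00149705,  0.00080529,
       -0.00015852, -0.00145915]), 'joint_torque': array([ 1.70884545e-03, -8.84268808e+01,  1.23672333e+00, -2.36451870e+01,
        1.71140285e-02,  4.90217964e-03,  1.54156845e-05]), 'position': array([0.18451318, 0.54433945, 0.23090334]), 'tool_rot': array([ 0.57441699, -0.41219621,  0.57495218,  0.41178804]), 'contact_force': array([0.35337549, 0.4362464 , 0.01245947]), 'moment': array([-0.01763424,  0.00107964,  0.03280779]), 'finger_gap': 0.08537962226870728}
[[-0.    -0.947  0.321]
 [-0.001  0.321  0.947]
 [-1.    -0.    -0.001]]
```

View pics/scene0.png

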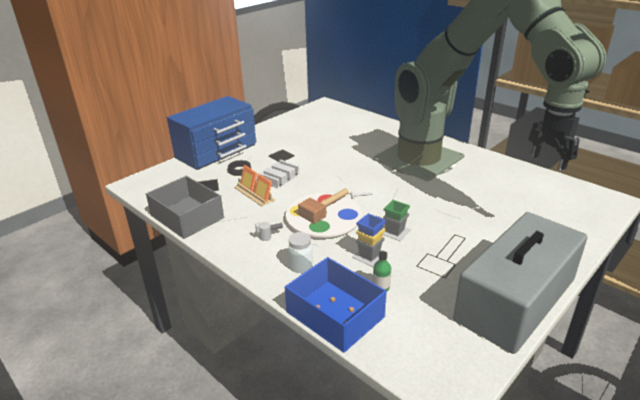

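View pics/top0.png

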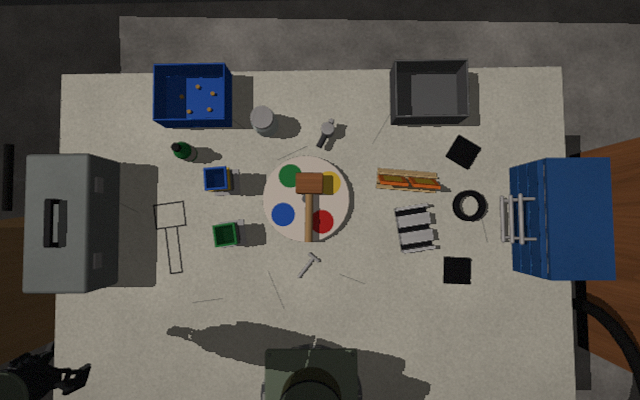

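The scene has blue on yellow at about (216,180) in the top view, green at (226,235), the mallet on the platter at (310,190), its outline at (172,230), lids at (408,180), the rack at (416,228), and black squares at (463,152) and (457,270). No red tub is visible. I'll enlarge both views.

Run:
```python
from h import *
c=cam('top'); save(c,'t1.png',(140,130,360,290),3.6); save(c,'t2.png',(350,130,500,290),3.7)
c=cam('scene'); save(c,'s1.png',(220,140,480,290),3);
```

```text
(no output)
```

View pics/t1.png

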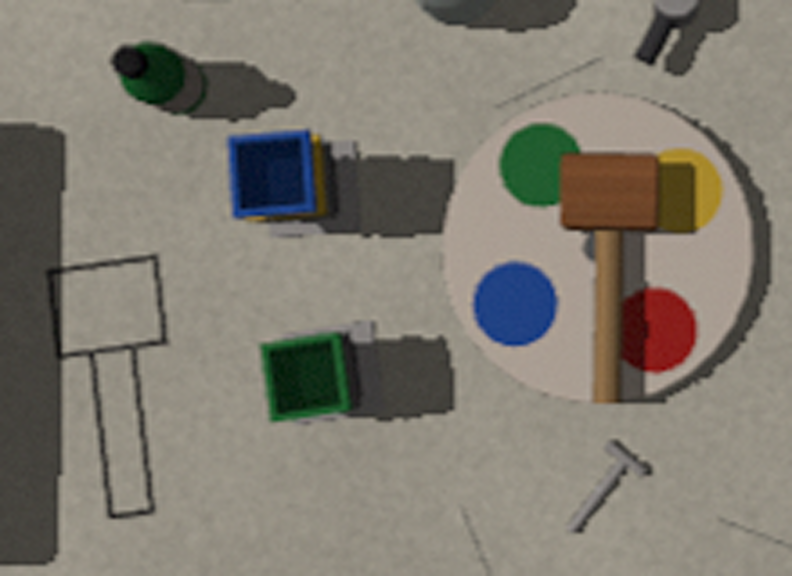

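View pics/t2.png

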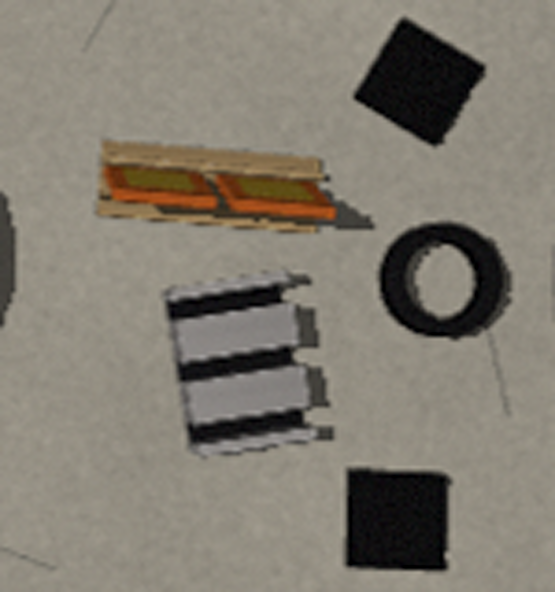

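View pics/s1.png

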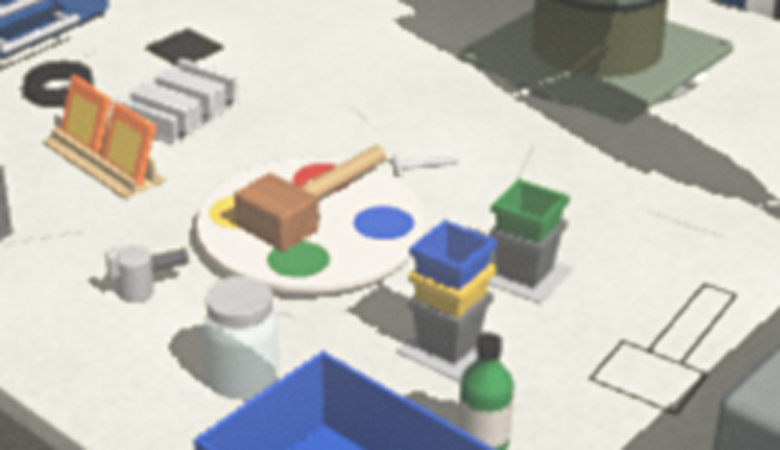

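```bash
cat > m.py <<'E'
from h import *
def hsv(c): return cv2.cvtColor(c['image'],cv2.COLOR_RGB2HSV)
def comps(c,lo,hi,roi,minA=15):
    x0,y0,x1,y1=roi
    m=cv2.inRange(hsv(c),np.array(lo),np.array(hi)); k=np.zeros_like(m);k[y0:y1,x0:x1]=m[y0:y1,x0:x1]
    cs,_=cv2.findContours(k,cv2.RETR_EXTERNAL,cv2.CHAIN_APPROX_NONE)
    return [q for q in sorted(cs,key=cv2.contourArea,reverse=True) if cv2.contourArea(q)>minA]
E
python3 - <<'E'
from m import *
ct=cam('top');cs=cam('scene')
H=hsv(ct)
for n,(u,v) in dict(head=(310,182),handle=(308,220),blue=(283,215),green=(290,175),red=(322,222),yel=(336,182),brim=(206,184),grim=(215,240),outl=(154,212),board=(200,270),lid=(380,187),panel=(395,181),wood=(395,172),rack=(415,222)).items(): print(n,H[v,u])
H2=hsv(cs)
for n,(u,v) in dict(head=(310,206),headside=(319,217),handle=(340,195),blue=(348,214),brim=(363,232),bside=(368,228),yel=(371,240),grim=(397,203),lid=(242,177),panel=(249,180)).items(): print(n,H2[v,u])
E
```

```text
head [ 12 161 108]
handle [ 16 123 129]
blue [110 195 131]
green [ 67 160  94]
red [  1 202 140]
yel [ 23 187 166]
brim [108 214  80]
grim [ 67 178  83]
outl [150  27  19]
board [ 23  28 147]
lid [ 18 109 143]
panel [ 13 217  95]
wood [ 18 111 136]
rack [ 13  13 136]
head [ 12 116 196]
headside [ 12 104 159]
handle [ 17  93 228]
blue [113 141 214]
brim [ 14  35 125]
bside [113 101 139]
yel [ 22 112 143]
grim [ 61  77 116]
lid [ 12 144 188]
panel [ 22 130 184]
```

Run:
```python
from m import *
ct=cam('top');cs=cam('scene')
def rep(n,c,lo,hi,roi,z,k=3):
    for q in comps(c,lo,hi,roi)[:k]:
        rc=cv2.minAreaRect(q); b=cv2.boxPoints(rc); 
        P=np.array([onz(c,*p,z) for p in b])
        print(n,'A',cv2.contourArea(q),'px',np.round(rc[0],1),'wh',np.round(rc[1],1),'ctr',P.mean(0).round(4)[:2],'corners',P[:,:2].round(3).tolist())
rep('head',ct,(8,140,40),(14,255,255),(285,160,335,245),.072)
rep('handle',ct,(14,90,100),(19,150,255),(285,160,335,245),.06)
rep('blue mark',ct,(105,120,60),(118,255,255),(262,195,300,235),.026)
rep('green mark',ct,(55,100,40),(80,255,255),(270,155,310,195),.026)
rep('blue rim',ct,(100,100,20),(120,255,255),(195,155,240,200),.1272)
rep('green rim',ct,(55,100,20),(80,255,255),(205,215,245,255),.0956)
rep('outline',ct,(0,0,0),(180,255,70),(148,196,195,280),0.)
# platter ellipse
H=hsv(ct); m=((H[:,:,1]<30)&(H[:,:,2]>165)).astype(np.uint8)*255
k=np.zeros_like(m);k[150:250,255:360]=m[150:250,255:360]
q=max(cv2.findContours(k,cv2.RETR_EXTERNAL,cv2.CHAIN_APPROX_NONE)[0],key=cv2.contourArea)
h=cv2.convexHull(q); e=cv2.fitEllipse(h); print('platter',e, onz(ct,*e[0],.026).round(4))
for col,lo,hi in(('blue',(105,100,60),(118,255,255)),('green',(55,80,40),(80,255,255)),('red',(0,180,60),(6,255,255)),('yel',(21,140,60),(28,255,255))):
    for q in comps(ct,lo,hi,(262,155,355,245))[:2]:
        M=cv2.moments(q);p=(M['m10']/M['m00'],M['m01']/M['m00']); print(col,cv2.contourArea(q),np.round(p,1),onz(ct,*p,.026).round(4))
for col,lo,hi,roi in(('blueS',(105,60,60),(120,255,255),(330,200,360,222)),('greenS',(50,60,40),(80,255,255),(305,215,335,240))):
    for q in comps(cs,lo,hi,roi)[:1]:
        e=cv2.fitEllipse(q); print(col,e, onz(cs,*e[0],.026).round(4))
```

```text
head A 499.0 px [309. 183.] wh [20. 26.] ctr [ 6.039e-01 -4.000e-04] corners [[0.632, 0.035], [0.631, -0.037], [0.576, -0.036], [0.577, 0.036]]
handle A 200.0 px [307.5 217.5] wh [ 5. 47.] ctr [0.509  0.0049] corners [[0.444, 0.012], [0.574, 0.011], [0.574, -0.003], [0.444, -0.002]]
blue mark A 371.0 px [282.5 214. ] wh [22. 21.] ctr [0.5196 0.0781] corners [[0.551, 0.108], [0.551, 0.048], [0.488, 0.048], [0.488, 0.108]]
green mark A 291.5 px [288.3 174.9] wh [18.4 22.3] ctr [0.6323 0.0608] corners [[0.613, 0.098], [0.673, 0.072], [0.651, 0.024], [0.592, 0.049]]
blue rim A 466.0 px [215.1 177.9] wh [22.5 22.8] ctr [0.6147 0.2451] corners [[0.643, 0.278], [0.646, 0.217], [0.587, 0.213], [0.583, 0.273]]
green rim A 437.5 px [224.7 234.3] wh [21.4 22.5] ctr [0.4654 0.2271] corners [[0.49, 0.261], [0.498, 0.201], [0.441, 0.193], [0.433, 0.253]]
outline A 629.5 px [155.  237.5] wh [14. 83.] ctr [0.4545 0.4575] corners [[0.333, 0.476], [0.577, 0.48], [0.576, 0.438], [0.333, 0.435]]Traceback (most recent call last):
  File "<stdin>", line 19, in <module>
cv2.error: OpenCV(4.12.0) /io/opencv/modules/imgproc/src/shapedescr.cpp:361: error: (-201:Incorrect size of input array) There should be at least 5 points to fit the ellipse in function 'fitEllipseNoDirect'
```

Run:
```python
from m import *
ct=cam('top');cs=cam('scene')
H=hsv(ct)
print(H[200:205,268:275:2])
m=((H[:,:,1]<35)&(H[:,:,2]>150)&((H[:,:,0]<17)|(H[:,:,0]>100))).astype(np.uint8)*255
k=np.zeros_like(m);k[150:250,255:360]=m[150:250,255:360]
k=cv2.morphologyEx(k,cv2.MORPH_OPEN,np.ones((3,3)))
q=max(cv2.findContours(k,cv2.RETR_EXTERNAL,cv2.CHAIN_APPROX_NONE)[0],key=cv2.contourArea)
h=cv2.convexHull(q); e=cv2.fitEllipse(h); print('platter',e, onz(ct,*e[0],.026).round(4))
for col,lo,hi in(('blue',(105,100,60),(118,255,255)),('green',(55,80,40),(80,255,255)),('red',(0,180,60),(6,255,255)),('red2',(174,180,60),(180,255,255)),('yel',(21,140,60),(28,255,255))):
    for q in comps(ct,lo,hi,(262,155,355,245))[:2]:
        M=cv2.moments(q);p=(M['m10']/M['m00'],M['m01']/M['m00']); e=cv2.fitEllipse(cv2.convexHull(q));print(col,cv2.contourArea(q),np.round(p,1),np.round(e[0],1),np.round(e[1],1),onz(ct,*p,.026).round(4))
for col,lo,hi,roi in(('blueS',(105,60,60),(120,255,255),(330,200,360,222)),('greenS',(50,60,40),(80,255,255),(305,215,335,240))):
    for q in comps(cs,lo,hi,roi)[:1]:
        e=cv2.fitEllipse(q); print(col,np.round(e[0],1), onz(cs,*e[0],.026).round(4))
z=lambda u,v:(140+(u+.5)/3.6-.5,130+(v+.5)/3.6-.5)
for n,p in dict(butt=(132,514),front=(103,263),headL=(56,313),headR=(162,300),shoulder=(113,348.5)).items(): print(n,onz(ct,*z(*p),0)[:2].round(4))
save(cs,'s2.png',(280,160,480,300),4);
```

```text
[[[ 14  36 172]
  [ 14  33 170]
  [ 16  36 169]
  [ 14  35 168]]

 [[ 16  34 172]
  [ 15  33 168]
  [ 14  38 170]
  [ 13  32 170]]

 [[ 14  35 169]
  [ 17  35 169]
  [ 15  36 170]
  [ 13  34 171]]

 [[ 14  33 169]
  [ 16  38 170]
  [ 16  35 169]
  [ 14  36 171]]

 [[ 16  35 170]
  [ 14  35 170]
  [ 15  36 170]
  [ 14  38 173]]]Traceback (most recent call last):
  File "<stdin>", line 8, in <module>
ValueError: max() iterable argument is empty
```

Run:
```python
from m import *
ct=cam('top');cs=cam('scene')
H=hsv(ct)
m=((H[:,:,1]<45)&(H[:,:,2]>155)&(H[:,:,0]<20)).astype(np.uint8)*255
k=np.zeros_like(m);k[150:250,255:360]=m[150:250,255:360]
k=cv2.morphologyEx(k,cv2.MORPH_OPEN,np.ones((3,3)))
q=max(cv2.findContours(k,cv2.RETR_EXTERNAL,cv2.CHAIN_APPROX_NONE)[0],key=cv2.contourArea)
h=cv2.convexHull(q); e=cv2.fitEllipse(h); print('platter',e, onz(ct,*e[0],.026).round(4))
for col,lo,hi in(('blue',(105,100,60),(118,255,255)),('green',(55,80,40),(80,255,255)),('red',(0,180,60),(6,255,255)),('red2',(174,180,60),(180,255,255)),('yel',(21,140,60),(28,255,255))):
    for q in comps(ct,lo,hi,(262,155,355,245))[:2]:
        M=cv2.moments(q);p=(M['m10']/M['m00'],M['m01']/M['m00']); e=cv2.fitEllipse(cv2.convexHull(q));print(col,cv2.contourArea(q),np.round(p,1),np.round(e[0],1),np.round(e[1],1),onz(ct,*p,.026).round(4))
for col,lo,hi,roi in(('blueS',(105,60,60),(120,255,255),(330,200,360,222)),('greenS',(50,60,40),(80,255,255),(305,215,335,240))):
    for q in comps(cs,lo,hi,roi)[:1]:
        e=cv2.fitEllipse(q); print(col,np.round(e[0],1), onz(cs,*e[0],.026).round(4))
z=lambda u,v:(140+(u+.5)/3.6-.5,130+(v+.5)/3.6-.5)
for n,p in dict(butt=(132,514),front=(103,263),headL=(56,313),headR=(162,300),shoulder=(113,348.5)).items(): print(n,onz(ct,*z(*p),0)[:2].round(4))
save(cs,'s2.png',(280,160,480,300),4);
```

```text
platter ((284.136962890625, 204.8206329345703), (39.80519104003906, 73.95641326904297), 163.2025604248047) [0.5458 0.0733 0.026 ]
blue 377.0 [282.6 214.1] [282.6 214.1] [22.3 22.7] [0.5192 0.0777 0.026 ]
green 296.0 [288.1 175. ] [289.9 175.6] [22.1 22.5] [0.6317 0.0614 0.026 ]
red 324.5 [322.3 221.7] [321.4 221.4] [21.9 22.1] [ 0.4966 -0.0359  0.026 ]
yel 301.0 [330.3 182.6] [328.8 182.5] [21.5 22.8] [ 0.6086 -0.0601  0.026 ]
blueS [347.5 213.9] [0.5199 0.0773 0.026 ]
greenS [319.3 226.3] [0.6312 0.0569 0.026 ]
butt [0.3514 0.3931]
front [0.5561 0.4194]
headL [0.5154 0.4578]
headR [0.5253 0.3703]
shoulder [0.4859 0.4103]
```

View pics/s2.png

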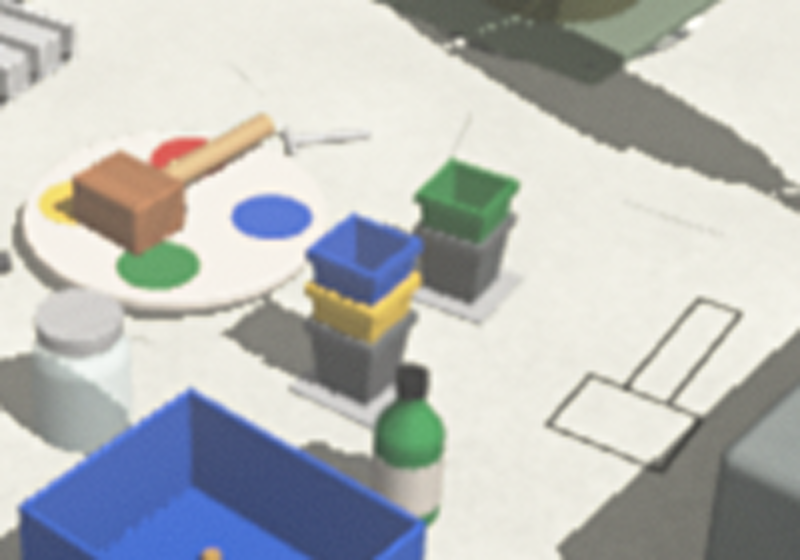

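Run:
```python
from m import *
ct=cam('top');cs=cam('scene')
save(ct,'t3.png',(10,140,190,310),3.5); save(cs,'s3.png',(410,190,600,360),3.5)
# mallet details
for q in comps(ct,(14,60,80),(20,170,255),(295,195,320,246))[:1]:
    pts=q[:,0,:]
    for v in range(196,242,6):
        u=pts[pts[:,1]==v][:,0]; print(v,u.min(),u.max(),onz(ct,u.mean(),v,.049)[:2].round(4))
    print(pts[:,1].max(), onz(ct,306,pts[:,1].max(),.049))
```

```text
196 305 311 [0.5693 0.0036]
202 305 311 [0.5524 0.0037]
208 305 311 [0.5355 0.0038]
214 305 310 [0.5186 0.0053]
220 305 310 [0.5018 0.0054]
226 305 310 [0.485  0.0055]
232 305 310 [0.4682 0.0057]
238 305 310 [0.4515 0.0058]
241 [0.443133   0.01003602 0.049     ]
```

View pics/t3.png

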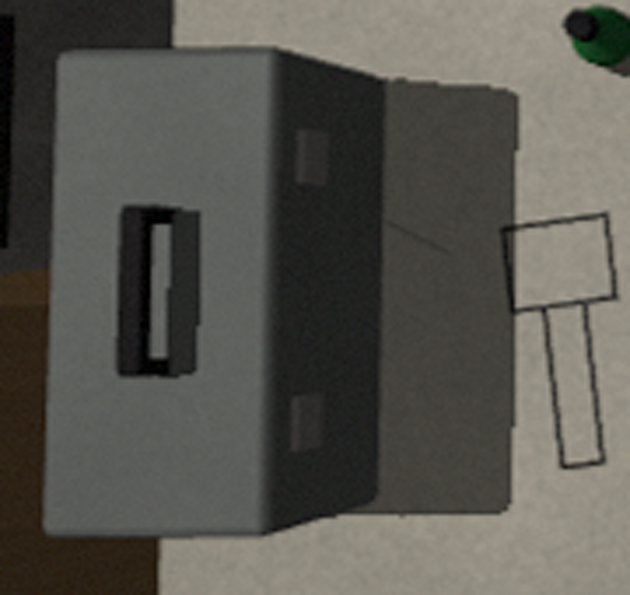

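View pics/s3.png

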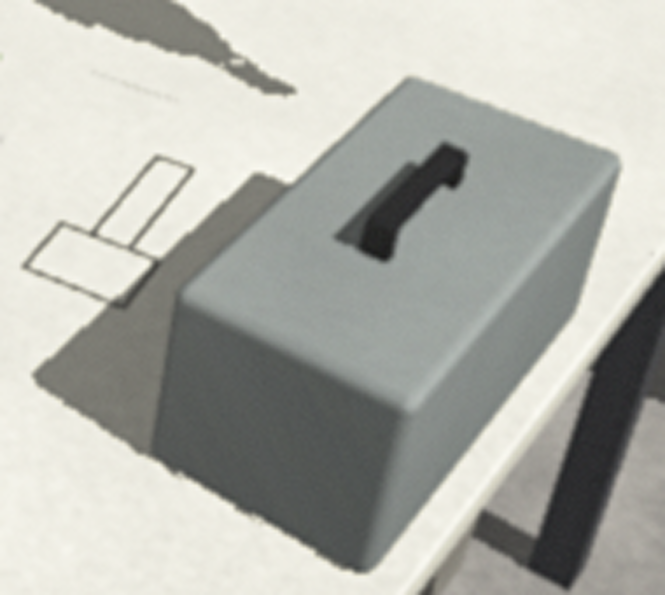

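```bash
cat >> h.py <<'E'
def go(pos,yaw=None):
    """turn (units about tool x) then shift (units, in turned frame) to reach pos w/ tool z at yaw deg, tool pointing down"""
    o=r.observe(); R=rotm().as_matrix(); p=np.array(o['position'])
    cur=np.degrees(np.arctan2(R[1,2],R[0,2]))
    if yaw is None: yaw=cur
    y=np.radians(yaw); Z=np.array([np.cos(y),np.sin(y),0]);X=np.array([0,0,-1.]);Y=np.cross(Z,X)
    Rt=np.stack([X,Y,Z],1); rv=Ro.from_matrix(R.T@Rt).as_rotvec()/.08
    d=Rt.T@(np.array(pos)-p)
    print('t',round(float(o['t']),2),'at',p.round(4),'yaw',cur.round(2),'gap',round(float(o['finger_gap']),4),'F',np.round(o['contact_force'],1))
    print('turn units',rv.round(3),'shift units',(d/.2).round(3),'dist',np.linalg.norm(d).round(3))
E
python3 -c "
from h import *
go((.560,.004,.231),88.9)"
```

```text
t 0.7 at [0.1845 0.5445 0.2313] yaw 71.28 gap 0.0853 F [ 0.3  0.2 -0.7]
turn units [-3.844e+00 -1.000e-03 -0.000e+00] shift units [ 1.000e-03 -1.929e+00 -2.666e+00] dist 0.658
```

play_rows --increments '[0.7,0,0,0,-0.96,0,0,0.7,0,0,0,-0.96,0,0,0.7,0,0,0,-0.96,0,0,0.7,0,0,0,-0.96,0,0]'

```text
t: 1.03
position: [0.1845, 0.5446, 0.2313]
tool_rot: [0.504, -0.496, 0.504, 0.496]
contact_force: [0.3, -0.4, -0.4]
finger_gap: 0.0595
```

```bash
python3 -c "
from h import *
go((.560,.004,.231),88.9)"
```

```text
t 1.03 at [0.1845 0.5446 0.2313] yaw 89.1 gap 0.0595 F [ 0.3 -0.4 -0.4]
turn units [ 0.043 -0.001  0.   ] shift units [ 1.000e-03 -1.929e+00 -2.666e+00] dist 0.658
```

play_rows --increments '[0.7,0,-0.1,-0.135,0,0,0,0.7,0,-0.1,-0.135,0,0,0,0.7,0,-0.1,-0.135,0,0,0,0.7,0,-0.1,-0.135,0,0,0,0.7,0,-0.1,-0.135,0,0,0,0.7,0,-0.1,-0.135,0,0,0,0.7,0,-0.1,-0.135,0,0,0,0.7,0,-0.1,-0.135,0,0,0,0.7,0,-0.1,-0.135,0,0,0,0.7,0,-0.1,-0.135,0,0,0,0.7,0,-0.1,-0.135,0,0,0,0.7,0,-0.1,-0.135,0,0,0,0.7,0,-0.1,-0.135,0,0,0,0.7,0,-0.1,-0.135,0,0,0,0.7,0,-0.1,-0.135,0,0,0,0.7,0,-0.1,-0.135,0,0,0,0.7,0,-0.1,-0.135,0,0,0,0.7,0,-0.1,-0.135,0,0,0,0.7,0,-0.1,-0.135,0,0,0,0.7,0,0,0,0,0,0]'

```text
t: 2.7
position: [0.5568, 0.018, 0.2308]
tool_rot: [0.506, -0.494, 0.507, 0.492]
contact_force: [-0.2, -0.8, 0.1]
finger_gap: 0.0597
```

```bash
python3 -c "
from h import *
go((.560,.004,.033),88.9)
c=cam('scene');save(c,'s4.png',(220,100,480,290),3)"
```

```text
t 2.7 at [0.5568 0.018  0.2308] yaw 88.49 gap 0.0597 F [-0.2 -0.8  0.1]
turn units [-0.089 -0.035  0.01 ] shift units [ 0.989 -0.017 -0.07 ] dist 0.198
```

View pics/s4.png

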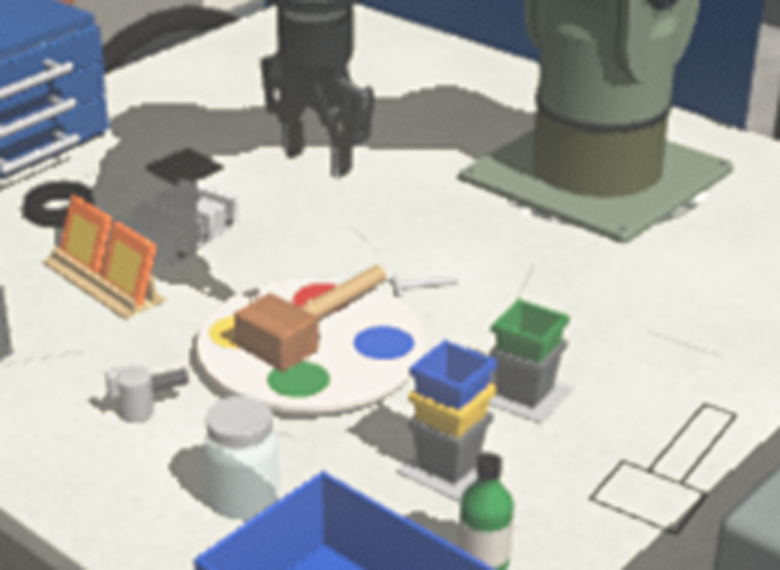

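play_rows --increments '[0.7,0.1,0,0,0,0,0,0.7,0.1,0,0,0,0,0,0.7,0.1,0,0,0,0,0,0.7,0.1,0,0,0,0,0,0.7,0,0,0,0,0,0,0.7,0,0,0,0,0,0]'

```text
t: 3.25
position: [0.5541, 0.0247, 0.1514]
tool_rot: [0.504, -0.495, 0.505, 0.496]
contact_force: [0.3, 0.2, 0.9]
finger_gap: 0.0598
```

```bash
python3 -c "
from h import *
go((.560,.004,.033),88.9)"
```

```text
t 3.25 at [0.5541 0.0247 0.1514] yaw 88.92 gap 0.0598 F [0.3 0.2 0.9]
turn units [ 0.004 -0.    -0.014] shift units [ 0.592 -0.032 -0.103] dist 0.12
```

play_rows --increments '[0.7,0,-0.016,-0.051,0,0,0,0.7,0,-0.016,-0.052,0,0,0,0.7,0.1,0,0,0,0,0,0.7,0.1,0,0,0,0,0,0.7,0.1,0,0,0,0,0,0.7,0.1,0,0,0,0,0,0.7,0.1,0,0,0,0,0,0.7,0.05,0,0,0,0,0,0.7,0.042,0,0,0,0,0,0.7,0,0,0,0,0,0,0.7,0,0,0,0,0,0]'

```text
t: 4.17
position: [0.5608, 0.0031, 0.0336]
tool_rot: [0.505, -0.495, 0.505, 0.495]
contact_force: [0.2, -0.7, 0.5]
finger_gap: 0.0593
```

```bash
python3 -c "
from h import *
go((.560,.004,.033),88.9)
c=cam('scene');save(c,'s5.png',(240,120,400,260),5)"
```

```text
t 4.17 at [0.5608 0.0031 0.0336] yaw 88.86 gap 0.0593 F [ 0.2 -0.7  0.5]
turn units [-0.01  -0.002  0.009] shift units [0.003 0.004 0.004] dist 0.001
```

View pics/s5.png

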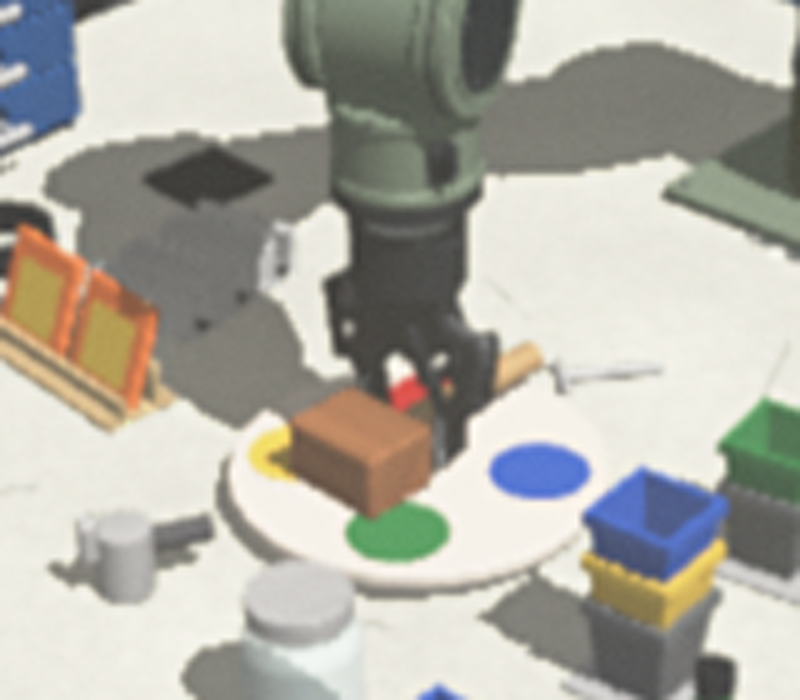

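The fingers straddle the handle just behind the head (crop (440,400)). I'll close and lift.

play_rows --increments '[0,0,0,0,0,0,0,0,0,0,0,0,0,0,0,0,0,0,0,0,0,0,0,0,0,0,0,0,0,0,0,0,0,0,0,0,0,0,0,0,0,0,0,-0.05,0,0,0,0,0,0,-0.1,0,0,0,0,0,0,-0.1,0,0,0,0,0,0,-0.1,0,0,0,0,0,0,-0.1,0,0,0,0,0,0,-0.1,0,0,0,0,0,0,-0.1,0,0,0,0,0,0,-0.1,0,0,0,0,0,0,-0.1,0,0,0,0,0,0,0,0,0,0,0,0]'

```text
t: 5.55
position: [0.5614, 0.0036, 0.2068]
tool_rot: [0.506, -0.496, 0.504, 0.494]
contact_force: [1.0, 0.6, -1.5]
finger_gap: 0.0195
```

```bash
python3 -c "
from h import *
a=np.radians(7.3); g=np.array([.472,.4086])+.005*np.array([np.cos(a),np.sin(a)]); print(g)
go((g[0],g[1],.2),97.3)
c=cam('scene');save(c,'s6.png',(240,60,400,260),3)"
```

```text
[0.47695947 0.40923532]
t 5.55 at [0.5614 0.0036 0.2068] yaw 88.88 gap 0.0195 F [ 1.   0.6 -1.5]
turn units [-1.838 -0.     0.059] shift units [0.034 0.161 2.065] dist 0.414
```

View pics/s6.png

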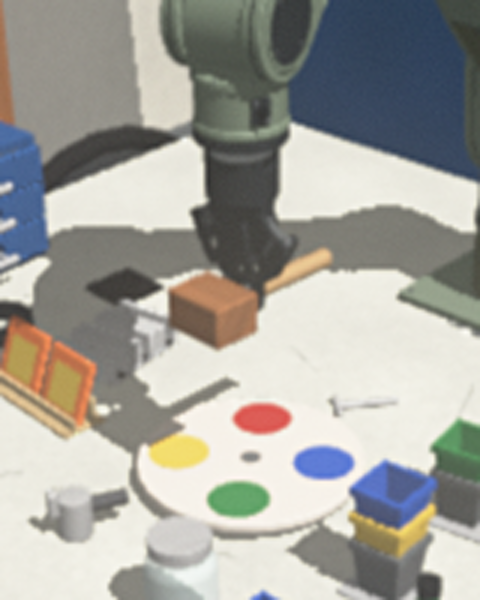

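play_rows --increments '[0,0,0,0,-0.6,0,0,0,0,0,0,-0.6,0,0,0,0,0,0,-0.64,0,0,0,0,0.01,0.13,0,0,0,0,0,0.01,0.13,0,0,0,0,0,0.01,0.13,0,0,0,0,0,0.01,0.13,0,0,0,0,0,0.01,0.13,0,0,0,0,0,0.01,0.13,0,0,0,0,0,0.01,0.13,0,0,0,0,0,0.01,0.13,0,0,0,0,0,0.01,0.13,0,0,0,0,0,0.01,0.13,0,0,0,0,0,0.01,0.13,0,0,0,0,0,0.01,0.13,0,0,0,0,0,0.01,0.13,0,0,0,0,0,0.01,0.13,0,0,0,0,0,0.01,0.13,0,0,0,0,0,0.01,0.11,0,0,0,0,0,0,0,0,0,0]'

```text
t: 7.27
position: [0.4734, 0.4123, 0.2018]
tool_rot: [0.466, -0.531, 0.466, 0.533]
contact_force: [-2.4, 0.2, -2.0]
finger_gap: 0.0204
```

play_rows --increments '[0,0,0,0,0,0,0,0,0,0,0,0,0,0]'

```text
t: 7.43
position: [0.4762, 0.4073, 0.2023]
tool_rot: [-0.467, 0.531, -0.468, -0.531]
contact_force: [-0.1, 0.1, -2.1]
finger_gap: 0.02
```

```bash
python3 -c "
from h import *
go((.477,.4092,.009),97.3)
c=cam('scene');save(c,'s7.png',(340,80,520,320),2.5)"
```

```text
t 7.43 at [0.4762 0.4073 0.2023] yaw 97.3 gap 0.02 F [-0.1  0.1 -2.1]
turn units [-0.001 -0.015 -0.01 ] shift units [ 0.966 -0.005  0.009] dist 0.193
```

View pics/s7.png

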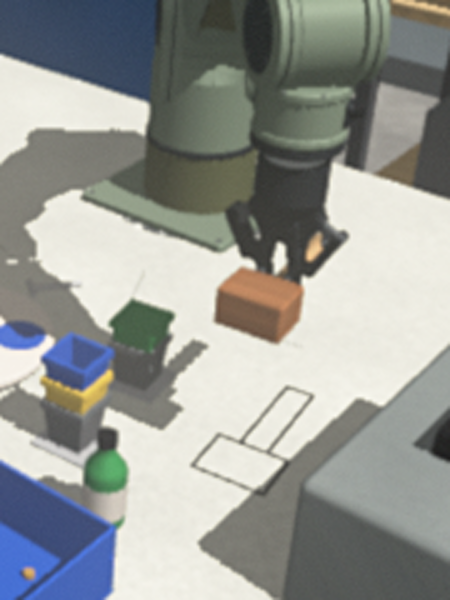

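play_rows --increments '[0,0.12,0,0,0,0,0,0,0.12,0,0,0,0,0,0,0.12,0,0,0,0,0,0,0.12,0,0,0,0,0,0,0.12,0,0,0,0,0,0,0.12,0,0,0,0,0,0,0.12,0,0,0,0,0,0,0.05,0,0,0,0,0,0,0.04,0,0,0,0,0,0,0.02,0,0,0,0,0,0,0.01,0,0,0,0,0,0,0,0,0,0,0,0,0,0,0,0,0,0,0]'

```text
t: 8.57
position: [0.4767, 0.4083, 0.0118]
tool_rot: [-0.468, 0.531, -0.467, -0.531]
contact_force: [-0.3, -0.1, -2.7]
finger_gap: 0.0199
```

```bash
python3 -c "
from h import *
go((.477,.4092,.009),97.3)
c=cam('scene');save(c,'s8.png',(370,150,510,290),5)"
```

```text
t 8.57 at [0.4767 0.4083 0.0118] yaw 97.3 gap 0.0199 F [-0.3 -0.1 -2.7]
turn units [0.001 0.008 0.013] shift units [ 0.014 -0.002  0.004] dist 0.003
```

View pics/s8.png

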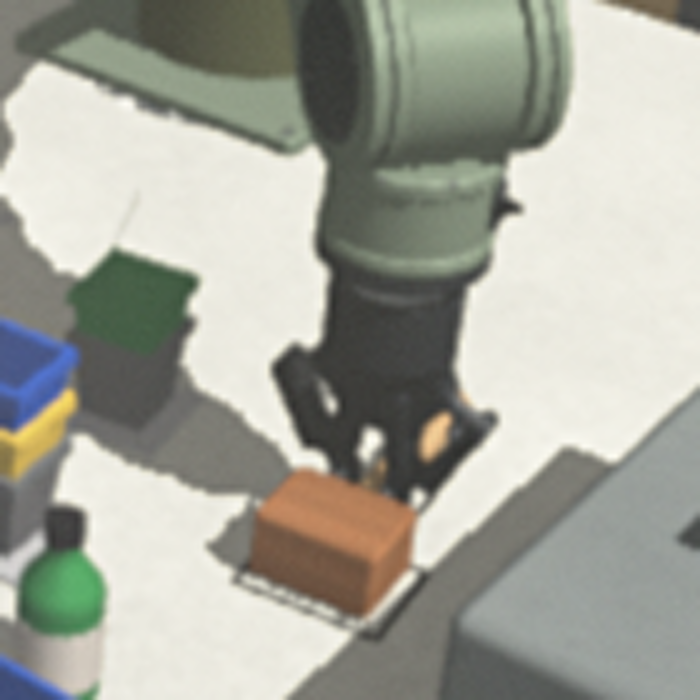

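play_rows --increments '[0,0.012,0,0,0,0,0,0,0.006,0,0,0,0,0,0,0,0,0,0,0,0,0.3,0,0,0,0,0,0,0.5,0,0,0,0,0,0,0.7,0,0,0,0,0,0,0.7,0,0,0,0,0,0,0.7,0,0,0,0,0,0,0.7,-0.05,0,0,0,0,0,0.7,-0.1,0,0,0,0,0,0.7,-0.14,0,0,0,0,0,0.7,-0.14,0,0,0,0,0,0.7,-0.14,0,0,0,0,0,0.7,-0.14,0,0,0,0,0,0.7,-0.14,0,0,0,0,0,0.7,-0.14,0,0,0,0,0,0.7,-0.1,0,0,0,0,0,0.7,0,0,0,0,0,0,0.7,0,0,0,0,0,0]'

```text
t: 10.2
position: [0.4764, 0.4082, 0.2267]
tool_rot: [-0.468, 0.531, -0.466, -0.531]
contact_force: [0.7, 0.5, -0.6]
finger_gap: 0.0599
```

Run:
```python
from m import *
go((.477,.4092,.2),97.3)
ct=cam('top');cs=cam('scene')
save(cs,'s9.png',(360,150,520,310),3.5); save(ct,'t9.png',(120,130,360,290),3.3)
H=hsv(ct)
for col,lo,hi in(('blue',(105,100,60),(118,255,255)),('green',(55,80,40),(80,255,255)),('yel',(21,140,60),(28,255,255)),('red',(0,180,60),(6,255,255))):
    for q in comps(ct,lo,hi,(262,155,355,245))[:1]:
        M=cv2.moments(q);p=(M['m10']/M['m00'],M['m01']/M['m00']);print(col,cv2.contourArea(q),np.round(p,1),onz(ct,*p,.026).round(4))
for col,lo,hi,roi in(('blueS',(105,60,60),(120,255,255),(330,200,360,222)),('greenS',(50,60,40),(80,255,255),(300,215,335,240)),('yelS',(18,70,40),(30,255,255),(285,200,315,222)),('redS',(0,60,40),(8,255,255),(305,185,345,210))):
    for q in comps(cs,lo,hi,roi)[:1]:
        e=cv2.fitEllipse(q); print(col,np.round(e[0],1), onz(cs,*e[0],.026).round(4))
```

```text
t 10.2 at [0.4764 0.4082 0.2267] yaw 97.31 gap 0.0599 F [ 0.7  0.5 -0.6]
turn units [0.002 0.012 0.019] shift units [ 0.133 -0.004  0.005] dist 0.027
blue 377.0 [282.6 214.1] [0.5192 0.0777 0.026 ]
green 371.0 [289.9 175.6] [0.6302 0.0562 0.026 ]
yel 367.0 [328.5 182.5] [ 0.6088 -0.0549  0.026 ]
red 340.0 [321.7 221. ] [ 0.4985 -0.0343  0.026 ]
blueS [347.4 214. ] [0.5205 0.0774 0.026 ]
greenS [318.9 226. ] [0.6309 0.055  0.026 ]
yelS [299.3 210.1] [ 0.6086 -0.0559  0.026 ]
redS [326.9 199. ] [ 0.4978 -0.0343  0.026 ]
```

View pics/s9.png

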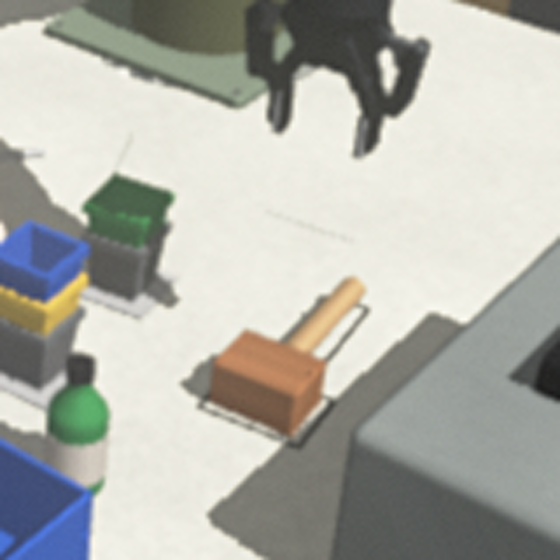

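View pics/t9.png

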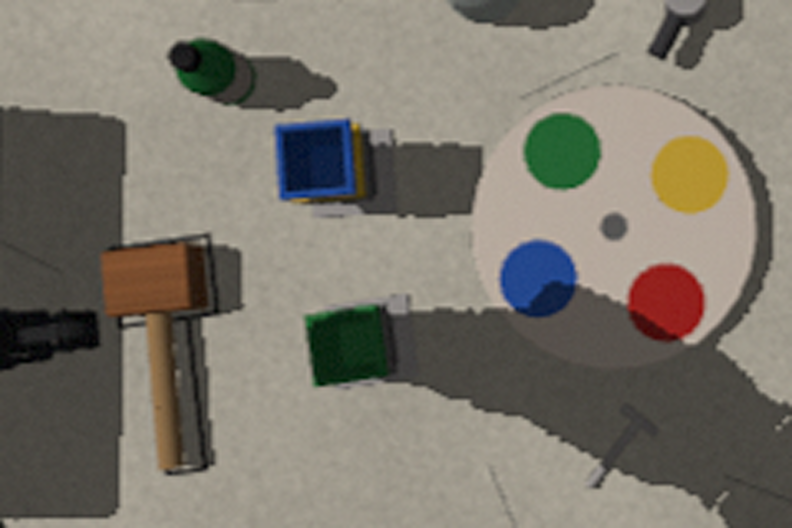

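Run:
```python
from m import *
ct=cam('top');cs=cam('scene')
save(cs,'s10.png',(345,190,420,270),8)
for n,lo,roi in(('blue',(100,100,20),(195,155,240,200)),('green',(55,100,20),(205,215,245,255))):
    q=comps(ct,lo,(120 if n=='blue' else 80,255,255),roi)[0]
    rc=cv2.minAreaRect(q);print(n,np.round(cv2.boxPoints(rc),1).tolist(),rc)
print('mallet head',onz(ct,120+154/3.3,130+278/3.3,.046), 'butt',onz(ct,120+170/3.3,130+468/3.3,.03))
```

```text
blue [[203.0, 167.5], [225.6999969482422, 165.89999389648438], [227.3000030517578, 188.3000030517578], [204.60000610351562, 190.0]] ((215.13705444335938, 177.9187774658203), (22.514066696166992, 22.799055099487305), 85.91438293457031)
green [[211.8000030517578, 225.5], [233.89999389648438, 222.10000610351562], [237.1999969482422, 243.10000610351562], [215.10000610351562, 246.5]] ((224.50865173339844, 234.30633544921875), (21.288007736206055, 22.352407455444336), 81.25383758544922)
mallet head [0.52130603 0.40521452 0.046     ] butt [0.35718751 0.3956454  0.03      ]
```

View pics/s10.png

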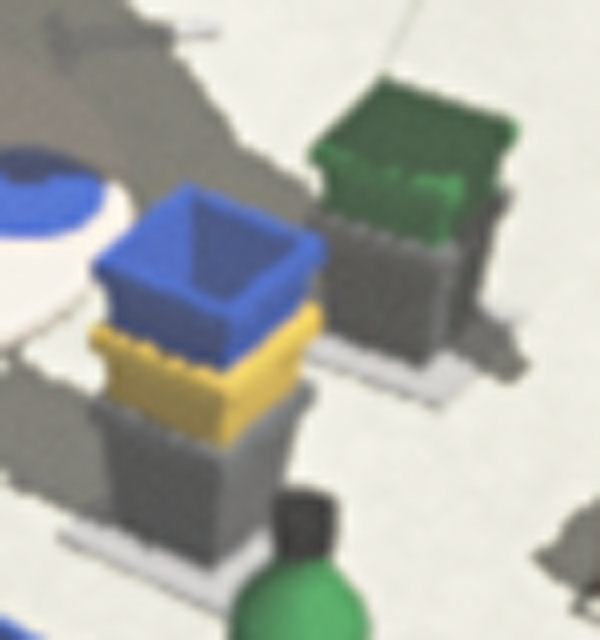

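Run:
```python
from m import *
ct=cam('top');cs=cam('scene')
z=lambda u,v:(345+(u+.5)/8-.5,190+(v+.5)/8-.5)
b=np.array([z(*p) for p in((190,184),(326,240),(225,308),(93,265))])
g=np.array([z(*p) for p in((387,75),(520,130),(447,185),(310,150))])
for n,s,t,zz in(('blue',b,(215.1,177.9),.1272),('green',g,(224.5,234.3),.0956)):
    print(n,tri(ct,t,cs,s.mean(0)),'scene@z',onz(cs,*s.mean(0),zz),'top@z',onz(ct,*t,zz))
    P=np.array([onz(cs,*p,zz)[:2] for p in s]); e=np.diff(np.vstack([P,P[:1]]),axis=0); print(np.linalg.norm(e,axis=1).round(3),np.degrees(np.arctan2(e[:,1],e[:,0])).round(1))
H=hsv(ct)
for q in comps(ct,(8,120,40),(14,255,255),(140,190,200,240))[:1]:
    rc=cv2.minAreaRect(q);print('head',rc,onz(ct,*rc[0],.046))
go((.615,.2455,.2267),94.3)
```

```text
blue (array([0.61489361, 0.24545617, 0.12598432]), np.float64(0.00010067552773521605)) scene@z [0.61633075 0.24649459 0.1272    ] top@z [0.61472996 0.24515743 0.1272    ]
[0.058 0.056 0.052 0.063] [  94.2   -0.8  -78.2 -173.8]
green (array([0.46511559, 0.2280801 , 0.09381586]), np.float64(0.00012271261029943049)) scene@z [0.46734191 0.22966025 0.0956    ] top@z [0.46522204 0.22758168 0.0956    ]
[0.062 0.049 0.055 0.063] [  91.8    1.8  -74.1 -170.7]
head ((166.1676483154297, 214.1793975830078), (20.324573516845703, 30.831995010375977), 85.60128784179688) [0.5214966  0.40664339 0.046     ]
t 10.5 at [0.4761 0.4079 0.2247] yaw 97.31 gap 0.0595 F [ 0.4 -0.2  1.3]
turn units [ 0.657 -0.008 -0.011] shift units [-0.01  -0.632 -0.862] dist 0.214
```

play_rows --increments '[1,0,0,0,0.657,0,0,1,0,-0.079,-0.108,0,0,0,1,0,-0.079,-0.108,0,0,0,1,0,-0.079,-0.108,0,0,0,1,0,-0.079,-0.108,0,0,0,1,0,-0.079,-0.108,0,0,0,1,0,-0.079,-0.108,0,0,0,1,0,-0.079,-0.108,0,0,0,1,0,-0.079,-0.106,0,0,0,1,0,0,0,0,0,0,1,0,0,0,0,0,0,1,0,0,0,0,0,0]'

```text
t: 11.5
position: [0.6147, 0.2462, 0.225]
tool_rot: [0.481, -0.518, 0.481, 0.519]
contact_force: [0.3, 0.9, -0.4]
finger_gap: 0.0855
```

Run:
```python
from m import *
go((.615,.2455,.1),94.3)
```

```text
t 11.5 at [0.6147 0.2462 0.225 ] yaw 94.33 gap 0.0855 F [ 0.3  0.9 -0.4]
turn units [ 0.006  0.004 -0.01 ] shift units [ 0.625 -0.001 -0.004] dist 0.125
```

play_rows --increments '[1,0.1,0,0,0,0,0,1,0.1,0,0,0,0,0,1,0.1,0,0,0,0,0,1,0.1,0,0,0,0,0,1,0.1,0,0,0,0,0,1,0.1,0,0,0,0,0,1,0.02,0,0,0,0,0,1,0,0,0,0,0,0,1,0,0,0,0,0,0]'

```text
t: 12.25
position: [0.6153, 0.2464, 0.1023]
tool_rot: [-0.481, 0.519, -0.48, -0.519]
contact_force: [0.2, 0.3, -0.0]
finger_gap: 0.0856
```

Run:
```python
from m import *
go((.615,.2455,.1),94.3)
c=cam('scene');save(c,'s11.png',(320,130,430,270),5)
```

```text
t 12.25 at [0.6153 0.2464 0.1023] yaw 94.34 gap 0.0856 F [ 0.2  0.3 -0. ]
turn units [0.008 0.006 0.009] shift units [ 0.011  0.002 -0.004] dist 0.002
```

View pics/s11.png

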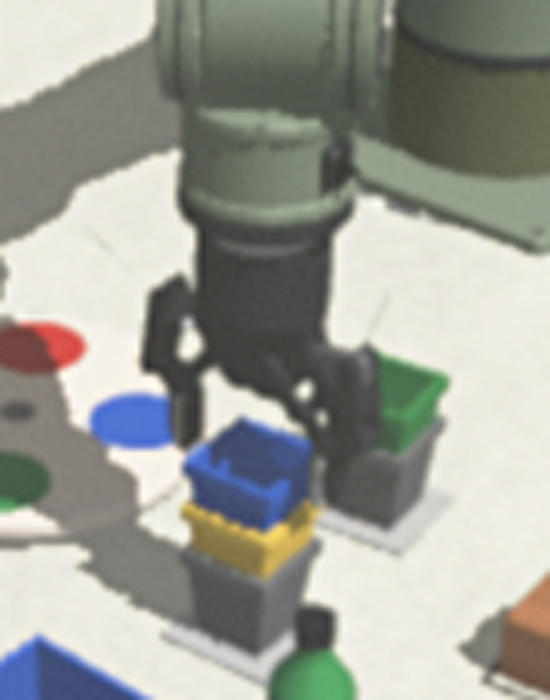

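play_rows --increments '[0,0,0,0,0,0,0,0,0,0,0,0,0,0,0,0,0,0,0,0,0,0,0,0,0,0,0,0,0,0,0,0,0,0,0,0,0,0,0,0,0,0]'

```text
t: 12.8
position: [0.6156, 0.2455, 0.1023]
tool_rot: [-0.481, 0.519, -0.481, -0.518]
contact_force: [-1.9, -1.3, 7.7]
finger_gap: 0.0588
```

Run:
```python
from m import *
go((.615,.2455,.1),94.3)
c=cam('scene');save(c,'s12.png',(320,130,430,270),5)
```

```text
t 12.8 at [0.6156 0.2455 0.1023] yaw 94.28 gap 0.0588 F [-1.9 -1.3  7.7]
turn units [-0.004  0.     0.013] shift units [0.012 0.003 0.   ] dist 0.002
```

View pics/s12.png

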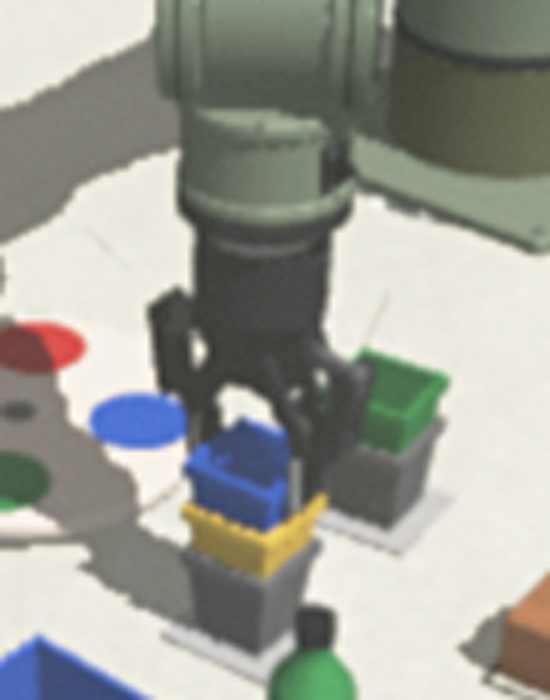

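Gripped at a 59 mm gap on the blue rim, with the tips above the yellow rim. I'll draw it slowly upwards.

play_rows --increments '[0,-0.01,0,0,0,0,0,0,-0.015,0,0,0,0,0,0,-0.02,0,0,0,0,0,0,-0.02,0,0,0,0,0,0,-0.03,0,0,0,0,0,0,-0.03,0,0,0,0,0,0,-0.03,0,0,0,0,0,0,-0.03,0,0,0,0,0,0,-0.03,0,0,0,0,0,0,-0.03,0,0,0,0,0,0,0,0,0,0,0,0]'

```text
t: 13.77
position: [0.6157, 0.2458, 0.1517]
tool_rot: [-0.481, 0.519, -0.48, -0.518]
contact_force: [0.1, 0.2, -0.5]
finger_gap: 0.0584
```

Run:
```python
from m import *
go((.615,.2455,.1),94.3)
c=cam('scene');save(c,'s13.png',(320,130,430,270),5)
```

```text
t 13.77 at [0.6157 0.2458 0.1517] yaw 94.3 gap 0.0584 F [ 0.1  0.2 -0.5]
turn units [-0.001  0.005  0.019] shift units [ 0.258  0.003 -0.001] dist 0.052
```

View pics/s13.png

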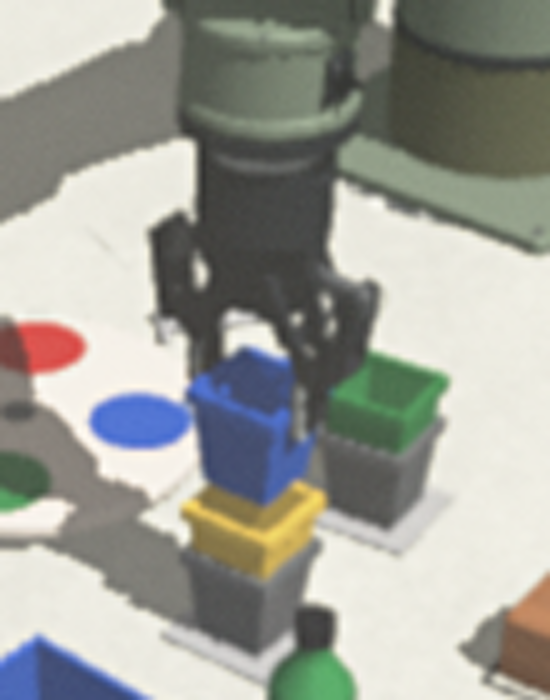

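play_rows --increments '[0,-0.1,0,0,0,0,0,0,-0.1,0,0,0,0,0,0,-0.1,0,0,0,0,0,0,0,0,0,0,0,0]'

```text
t: 14.15
position: [0.6162, 0.2461, 0.2137]
tool_rot: [-0.482, 0.519, -0.48, -0.518]
contact_force: [0.3, -0.4, 0.1]
finger_gap: 0.0587
```

Run:
```python
from m import *
go((.5205,.0776,.21),94.3)
```

```text
t 14.15 at [0.6162 0.2461 0.2137] yaw 94.28 gap 0.0587 F [ 0.3 -0.4  0.1]
turn units [-0.003  0.018  0.052] shift units [ 0.018  0.541 -0.804] dist 0.194
```

play_rows --increments '[0,0,0.068,-0.1,0,0,0,0,0,0.068,-0.1,0,0,0,0,0,0.068,-0.1,0,0,0,0,0,0.068,-0.1,0,0,0,0,0,0.068,-0.1,0,0,0,0,0,0.068,-0.1,0,0,0,0,0,0.068,-0.1,0,0,0,0,0,0.065,-0.1,0,0,0,0,0,0,0,0,0,0,0,0,0,0,0,0,0,0,0,0,0,0,0,0]'

```text
t: 15.07
position: [0.5195, 0.0784, 0.2101]
tool_rot: [0.481, -0.518, 0.481, 0.519]
contact_force: [-0.6, 0.1, -0.3]
finger_gap: 0.0592
```

Run:
```python
from m import *
go((.5205,.0776,.065),94.3)
```

```text
t 15.07 at [0.5195 0.0784 0.2101] yaw 94.31 gap 0.0592 F [-0.6  0.1 -0.3]
turn units [ 0.003  0.004 -0.002] shift units [ 0.725 -0.005 -0.005] dist 0.145
```

play_rows --increments '[0,0.11,0,0,0,0,0,0,0.11,0,0,0,0,0,0,0.11,0,0,0,0,0,0,0.11,0,0,0,0,0,0,0.11,0,0,0,0,0,0,0.1,0,0,0,0,0,0,0.05,0,0,0,0,0,0,0,0,0,0,0,0,0,0,0,0,0,0,0]'

```text
t: 15.82
position: [0.5194, 0.0784, 0.0705]
tool_rot: [0.481, -0.518, 0.481, 0.519]
contact_force: [0.2, 0.3, -0.9]
finger_gap: 0.0586
```

Run:
```python
from m import *
go((.5205,.0776,.065),94.3)
c=cam('scene');save(c,'s14.png',(270,110,400,270),4.5)
```

```text
t 15.82 at [0.5194 0.0784 0.0705] yaw 94.33 gap 0.0586 F [ 0.2  0.3 -0.9]
turn units [ 0.007  0.    -0.003] shift units [ 0.027 -0.005 -0.005] dist 0.006
```

View pics/s14.png

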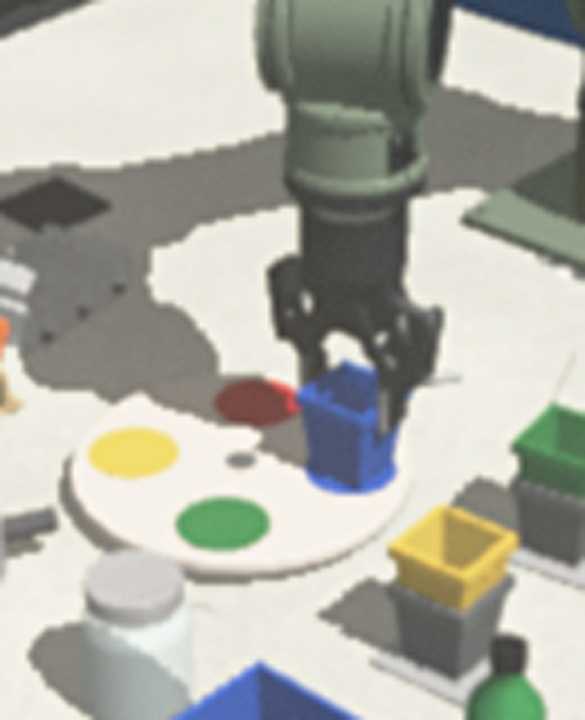

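play_rows --increments '[0,0.012,0,0,0,0,0,0,0.01,0,0,0,0,0,0,0,0,0,0,0,0,0.8,0,0,0,0,0,0,1,0,0,0,0,0,0,1,0,0,0,0,0,0,1,0,0,0,0,0,0,1,-0.05,0,0,0,0,0,1,-0.1,0,0,0,0,0,1,-0.14,0,0,0,0,0,1,-0.14,0,0,0,0,0,1,-0.14,0,0,0,0,0,1,-0.1,0,0,0,0,0,1,0,0,0,0,0,0,1,0,0,0,0,0,0]'

```text
t: 17.12
position: [0.5196, 0.0779, 0.2012]
tool_rot: [-0.481, 0.519, -0.48, -0.518]
contact_force: [0.8, -0.4, -1.2]
finger_gap: 0.0855
```

Run:
```python
from m import *
go((.4655,.228,.18),98.1)
c=cam('scene');save(c,'s15.png',(270,110,400,270),4.5)
```

```text
t 17.12 at [0.5196 0.0779 0.2012] yaw 94.29 gap 0.0855 F [ 0.8 -0.4 -1.2]
turn units [-0.831 -0.     0.025] shift units [0.106 0.162 0.781] dist 0.161
```

View pics/s15.png

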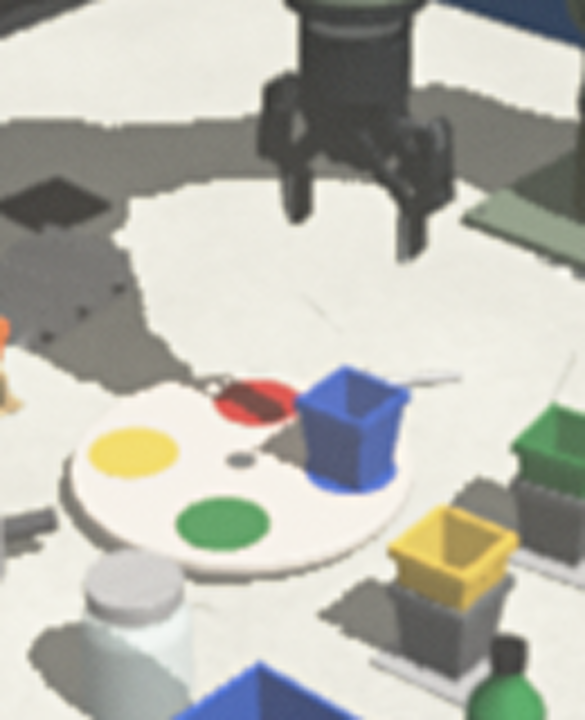

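Blue stands on its mark. Green is next.

play_rows --increments '[1,0,0,0,-0.831,0,0,1,0,0.023,0.112,0,0,0,1,0,0.023,0.112,0,0,0,1,0,0.023,0.112,0,0,0,1,0,0.023,0.112,0,0,0,1,0,0.023,0.112,0,0,0,1,0,0.023,0.112,0,0,0,1,0,0.024,0.11,0,0,0,1,0,0,0,0,0,0,1,0,0,0,0,0,0,1,0,0,0,0,0,0]'

```text
t: 18.08
position: [0.4652, 0.2275, 0.1993]
tool_rot: [-0.463, 0.534, -0.464, -0.534]
contact_force: [1.1, -0.0, -0.4]
finger_gap: 0.0854
```

Run:
```python
from m import *
go((.4655,.228,.07),98.1)
```

```text
t 18.08 at [0.4652 0.2275 0.1993] yaw 98.09 gap 0.0854 F [ 1.1 -0.  -0.4]
turn units [-0.003 -0.012 -0.013] shift units [ 0.647 -0.002  0.002] dist 0.129
```

play_rows --increments '[1,0.1,0,0,0,0,0,1,0.1,0,0,0,0,0,1,0.1,0,0,0,0,0,1,0.1,0,0,0,0,0,1,0.1,0,0,0,0,0,1,0.1,0,0,0,0,0,1,0.04,0,0,0,0,0,1,0,0,0,0,0,0,0,0,0,0,0,0,0,0,0,0,0,0,0,0,0,0,0,0,0,0,0,0,0,0,0,0,0,0,0,0,0,0,0,0,0,0,0,0,0,0,0,0,0,0,0,0,0,0,0]'

```text
t: 19.33
position: [0.4658, 0.2277, 0.0731]
tool_rot: [-0.464, 0.534, -0.463, -0.534]
contact_force: [-0.8, -4.8, 7.2]
finger_gap: 0.0587
```

play_rows --increments '[0,-0.01,0,0,0,0,0,0,-0.015,0,0,0,0,0,0,-0.02,0,0,0,0,0,0,-0.02,0,0,0,0,0,0,-0.03,0,0,0,0,0,0,-0.03,0,0,0,0,0,0,-0.03,0,0,0,0,0,0,-0.03,0,0,0,0,0,0,-0.03,0,0,0,0,0,0,-0.03,0,0,0,0,0,0,0,0,0,0,0,0]'

```text
t: 20.25
position: [0.4655, 0.2284, 0.1221]
tool_rot: [-0.464, 0.534, -0.463, -0.534]
contact_force: [0.5, -0.4, -1.6]
finger_gap: 0.0586
```

Run:
```python
from m import *
go((.6305,.0557,.25),98.1)
c=cam('scene');save(c,'s16.png',(300,90,430,250),4.5)
```

```text
t 20.25 at [0.4655 0.2284 0.1221] yaw 98.1 gap 0.0586 F [ 0.5 -0.4 -1.6]
turn units [0.001 0.005 0.015] shift units [-0.64  -0.695 -0.971] dist 0.271
```

View pics/s16.png

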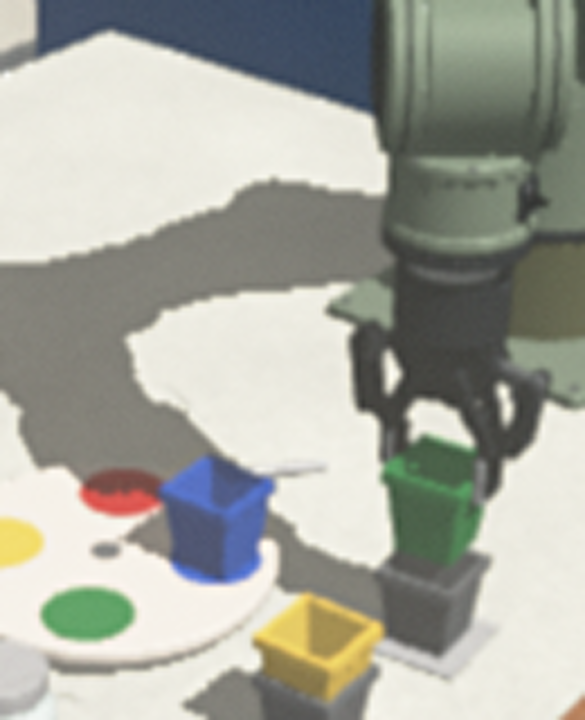

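play_rows --increments '[0,-0.12,0,0,0,0,0,0,-0.12,0,0,0,0,0,0,-0.12,0,0,0,0,0,0,-0.12,0,0,0,0,0,0,-0.08,0,0,0,0,0,0,0,-0.07,-0.097,0,0,0,0,0,-0.07,-0.097,0,0,0,0,0,-0.07,-0.097,0,0,0,0,0,-0.07,-0.097,0,0,0,0,0,-0.07,-0.097,0,0,0,0,0,-0.07,-0.097,0,0,0,0,0,-0.07,-0.097,0,0,0,0,0,-0.07,-0.097,0,0,0,0,0,-0.07,-0.097,0,0,0,0,0,-0.065,-0.097,0,0,0,0,0,0,0,0,0,0,0,0,0,0,0,0,0,0,0,0,0,0,0,0]'

```text
t: 21.8
position: [0.6297, 0.0564, 0.2325]
tool_rot: [0.463, -0.534, 0.463, 0.535]
contact_force: [0.2, 0.1, -0.7]
finger_gap: 0.0581
```

Run:
```python
from m import *
go((.6305,.0557,.0675),98.1)
```

```text
t 21.8 at [0.6297 0.0564 0.2325] yaw 98.14 gap 0.0581 F [ 0.2  0.1 -0.7]
turn units [ 0.008  0.006 -0.01 ] shift units [ 0.825 -0.003 -0.004] dist 0.165
```

play_rows --increments '[0,0.12,0,0,0,0,0,0,0.12,0,0,0,0,0,0,0.12,0,0,0,0,0,0,0.12,0,0,0,0,0,0,0.12,0,0,0,0,0,0,0.1,0,0,0,0,0,0,0.08,0,0,0,0,0,0,0.02,0,0,0,0,0,0,0.01,0,0,0,0,0,0,0.005,0,0,0,0,0,0,0,0,0,0,0,0,0,0,0,0,0,0,0]'

```text
t: 22.8
position: [0.6305, 0.0559, 0.0709]
tool_rot: [-0.464, 0.534, -0.463, -0.534]
contact_force: [0.3, 0.4, -0.7]
finger_gap: 0.0588
```

Run:
```python
from m import *
go((.6305,.0557,.0675),98.1)
c=cam('scene');save(c,'s17.png',(270,110,400,270),4.5)
```

```text
t 22.8 at [0.6305 0.0559 0.0709] yaw 98.11 gap 0.0588 F [ 0.3  0.4 -0.7]
turn units [ 0.003 -0.001  0.015] shift units [ 0.017  0.    -0.001] dist 0.003
```

View pics/s17.png

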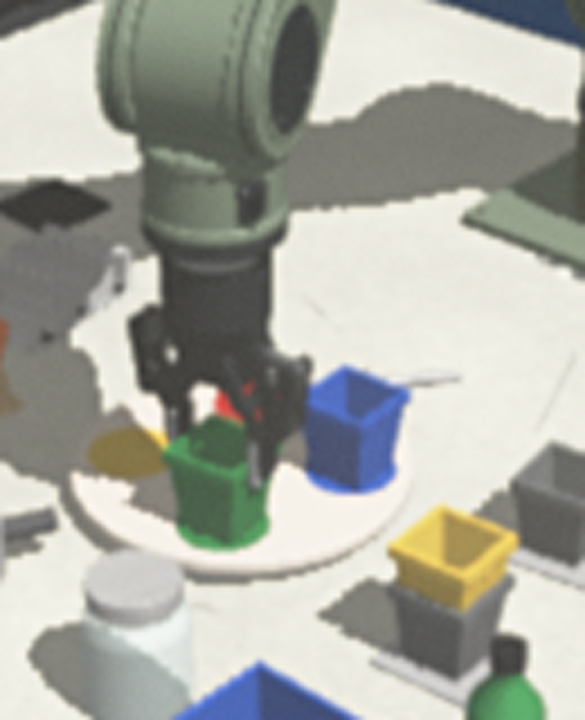

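play_rows --increments '[0,0.01,0,0,0,0,0,0,0.006,0,0,0,0,0,0,0,0,0,0,0,0,0.8,0,0,0,0,0,0,1,0,0,0,0,0,0,1,0,0,0,0,0,0,1,0,0,0,0,0,0,1,-0.05,0,0,0,0,0,1,-0.1,0,0,0,0,0,1,-0.14,0,0,0,0,0,1,-0.14,0,0,0,0,0,1,-0.14,0,0,0,0,0,1,-0.1,0,0,0,0,0,1,0,0,0,0,0,0,1,0,0,0,0,0,0]'

```text
t: 24.1
position: [0.6305, 0.0558, 0.2021]
tool_rot: [-0.464, 0.535, -0.463, -0.534]
contact_force: [-0.1, -0.2, -0.1]
finger_gap: 0.0857
```

Run:
```python
from m import *
go((.615,.2455,.18),94.3)
c=cam('scene');save(c,'s18.png',(270,110,400,270),4.5)
c=cam('top');save(c,'t18.png',(190,130,360,290),4)
```

```text
t 24.1 at [0.6305 0.0558 0.2021] yaw 98.1 gap 0.0857 F [-0.1 -0.2 -0.1]
turn units [ 0.83  -0.     0.024] shift units [0.111 0.006 0.952] dist 0.192
```

View pics/s18.png

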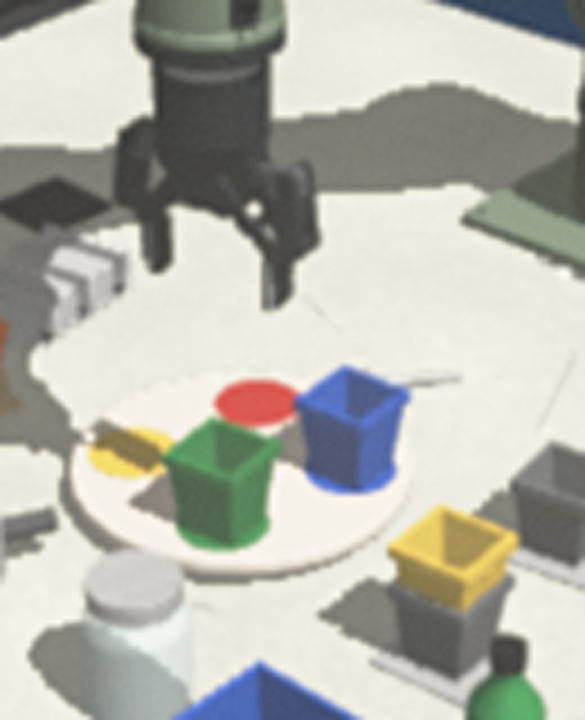

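View pics/t18.png

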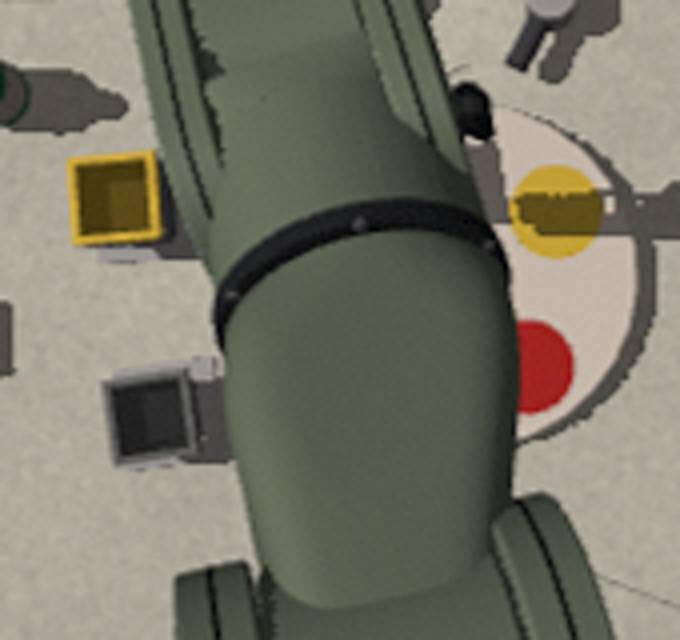

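play_rows --increments '[1,0,0,0,0.83,0,0,1,0,0,0.12,0,0,0,1,0,0,0.12,0,0,0,1,0,0,0.12,0,0,0,1,0,0,0.12,0,0,0,1,0,0,0.12,0,0,0,1,0,0,0.12,0,0,0,1,0,0,0.12,0,0,0,1,0,0.006,0.112,0,0,0,1,0,0,0,0,0,0,1,0,0,0,0,0,0,1,0,0,0,0,0,0]'

```text
t: 25.2
position: [0.6147, 0.2447, 0.2001]
tool_rot: [-0.481, 0.518, -0.481, -0.518]
contact_force: [0.5, 0.1, -0.1]
finger_gap: 0.0854
```

Run:
```python
from m import *
c=cam('top');print(onz(c,218.4,179.1,.0952))
go((.615,.2455,.07),94.3)
```

```text
[0.61479965 0.24500222 0.0952    ]
t 25.25 at [0.6148 0.2444 0.2002] yaw 94.24 gap 0.0853 F [-0.5 -0.   0.7]
turn units [-0.012 -0.012 -0.008] shift units [ 0.651 -0.001  0.006] dist 0.13
```

play_rows --increments '[1,0.1,0,0.005,0,0,0,1,0.1,0,0,0,0,0,1,0.1,0,0,0,0,0,1,0.1,0,0,0,0,0,1,0.1,0,0,0,0,0,1,0.1,0,0,0,0,0,1,0.04,0,0,0,0,0,1,0,0,0,0,0,0,0,0,0,0,0,0,0,0,0,0,0,0,0,0,0,0,0,0,0,0,0,0,0,0,0,0,0,0,0,0,0,0,0,0,0,0,0,0,0,0,0,0,0,0,0,0,0,0,0]'

```text
t: 26.5
position: [0.6154, 0.2453, 0.0743]
tool_rot: [-0.481, 0.519, -0.481, -0.517]
contact_force: [-2.2, -7.4, 8.5]
finger_gap: 0.0588
```

play_rows --increments '[0,-0.01,0,0,0,0,0,0,-0.015,0,0,0,0,0,0,-0.02,0,0,0,0,0,0,-0.02,0,0,0,0,0,0,-0.03,0,0,0,0,0,0,-0.03,0,0,0,0,0,0,-0.03,0,0,0,0,0,0,-0.03,0,0,0,0,0,0,-0.03,0,0,0,0,0,0,-0.03,0,0,0,0,0,0,0,0,0,0,0,0]'

```text
t: 27.42
position: [0.615, 0.2468, 0.1231]
tool_rot: [-0.481, 0.519, -0.48, -0.518]
contact_force: [-0.4, 0.6, -1.2]
finger_gap: 0.0583
```

Run:
```python
from m import *
go((.6087,-.0554,.24),94.3)
c=cam('scene');save(c,'s19.png',(300,90,430,250),4.5)
```

```text
t 27.42 at [0.615  0.2468 0.1231] yaw 94.3 gap 0.0583 F [-0.4  0.6 -1.2]
turn units [0.001 0.006 0.018] shift units [-0.585  0.145 -1.504] dist 0.324
```

View pics/s19.png

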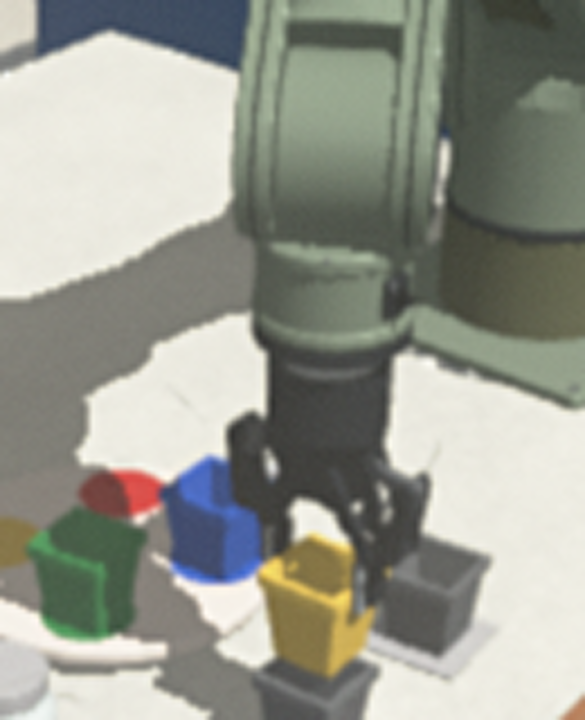

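play_rows --increments '[0,-0.12,0,0,0,0,0,0,-0.12,0,0,0,0,0,0,-0.12,0,0,0,0,0,0,-0.12,0,0,0,0,0,0,-0.1,0,0,0,0,0,0,0,0.012,-0.125,0,0,0,0,0,0.012,-0.125,0,0,0,0,0,0.012,-0.125,0,0,0,0,0,0.012,-0.125,0,0,0,0,0,0.012,-0.125,0,0,0,0,0,0.012,-0.125,0,0,0,0,0,0.012,-0.125,0,0,0,0,0,0.012,-0.125,0,0,0,0,0,0.012,-0.125,0,0,0,0,0,0.012,-0.125,0,0,0,0,0,0.012,-0.125,0,0,0,0,0,0.012,-0.125,0,0,0,0,0,0,0,0,0,0,0,0,0,0,0,0,0,0,0,0,0,0,0,0]'

```text
t: 29.13
position: [0.6083, -0.0541, 0.2375]
tool_rot: [0.481, -0.518, 0.481, 0.519]
contact_force: [0.2, 0.7, 0.3]
finger_gap: 0.0584
```

Run:
```python
from m import *
go((.6087,-.0554,.0687),94.3)
```

```text
t 29.13 at [ 0.6083 -0.0541  0.2375] yaw 94.33 gap 0.0584 F [0.2 0.7 0.3]
turn units [ 0.006  0.007 -0.004] shift units [ 0.844 -0.001 -0.007] dist 0.169
```

play_rows --increments '[0,0.12,0,-0.006,0,0,0,0,0.12,0,0,0,0,0,0,0.12,0,0,0,0,0,0,0.12,0,0,0,0,0,0,0.12,0,0,0,0,0,0,0.1,0,0,0,0,0,0,0.08,0,0,0,0,0,0,0.03,0,0,0,0,0,0,0.02,0,0,0,0,0,0,0.01,0,0,0,0,0,0,0,0,0,0,0,0,0,0,0,0,0,0,0]'

```text
t: 30.13
position: [0.6089, -0.0559, 0.0705]
tool_rot: [-0.481, 0.519, -0.481, -0.518]
contact_force: [0.5, 0.3, -0.6]
finger_gap: 0.0585
```

Run:
```python
from m import *
go((.6087,-.0554,.0687),94.3)
c=cam('scene');save(c,'s20.png',(270,110,400,270),4.5)
```

```text
t 30.13 at [ 0.6089 -0.0559  0.0705] yaw 94.31 gap 0.0585 F [ 0.5  0.3 -0.6]
turn units [ 0.002 -0.002  0.013] shift units [0.009 0.001 0.002] dist 0.002
```

View pics/s20.png

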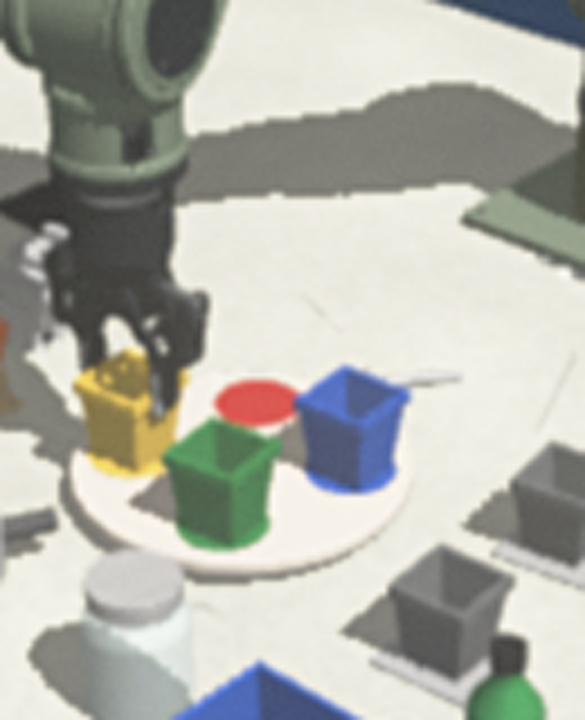

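play_rows --increments '[0,0.006,0,0,0,0,0,0,0.004,0,0,0,0,0,0,0,0,0,0,0,0,0.8,0,0,0,0,0,0,0.95,0,0,0,0,0,0,0.95,0,0,0,0,0,0,0.95,0,0,0,0,0,0,0.95,-0.05,0,0,0,0,0,0.95,-0.1,0,0,0,0,0,0.95,-0.14,0,0,0,0,0,0.95,-0.14,0,0,0,0,0,0.95,-0.14,0,0,0,0,0,0.95,-0.14,0,0,0,0,0,0.95,-0.14,0,0,0,0,0,0.95,0,0,0,0,0,0,0.95,0,0,0,0,0,0]'

```text
t: 31.52
position: [0.6088, -0.056, 0.2395]
tool_rot: [-0.481, 0.519, -0.48, -0.518]
contact_force: [0.7, -0.6, -1.2]
finger_gap: 0.0816
```

Run:
```python
from m import *
go((.55,-.25,.25),94.3)
c=cam('scene');save(c,'s21.png',(230,110,480,290),3.2)
save(c,'s21b.png',(220,130,310,220),8)
c=cam('top');save(c,'t21.png',(140,130,360,290),3.6);save(c,'t21b.png',(350,130,500,290),3.7)
```

```text
t 31.52 at [ 0.6088 -0.056   0.2395] yaw 94.3 gap 0.0816 F [ 0.7 -0.6 -1.2]
turn units [-0.    -0.005  0.031] shift units [-0.053  0.366 -0.945] dist 0.203
```

View pics/s21.png

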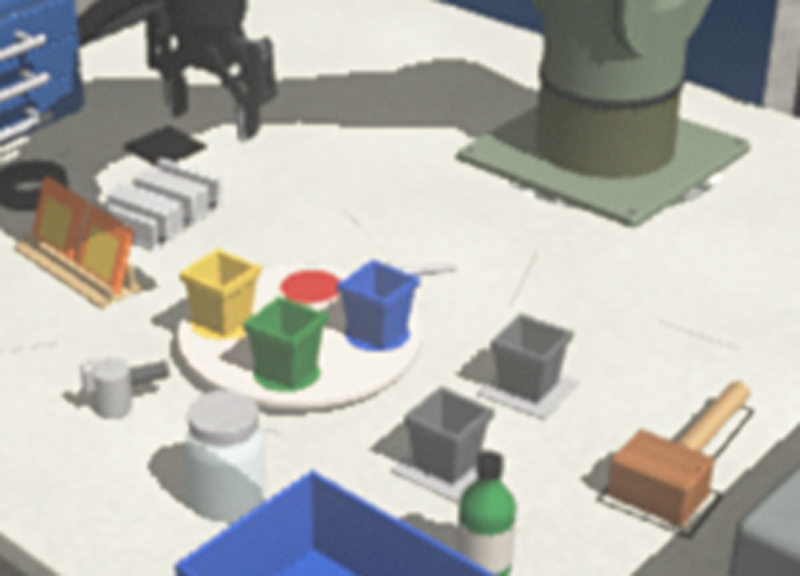

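View pics/t21.png

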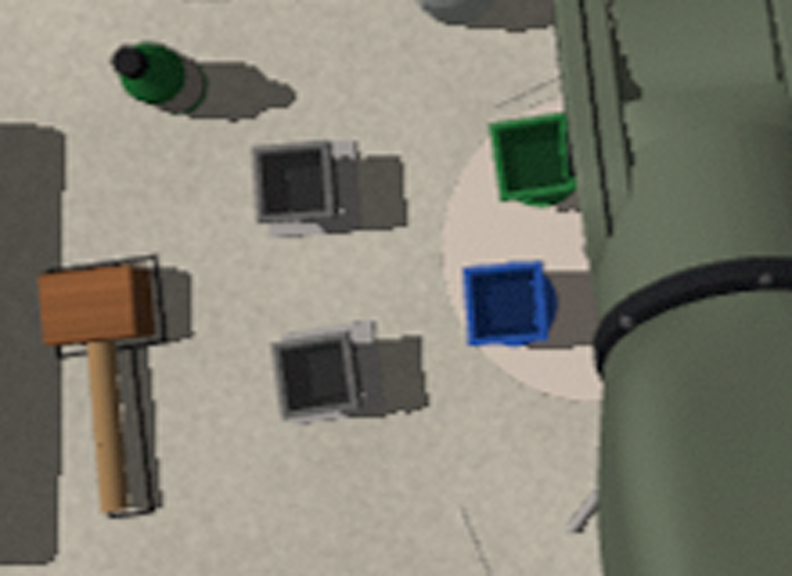

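View pics/t21b.png

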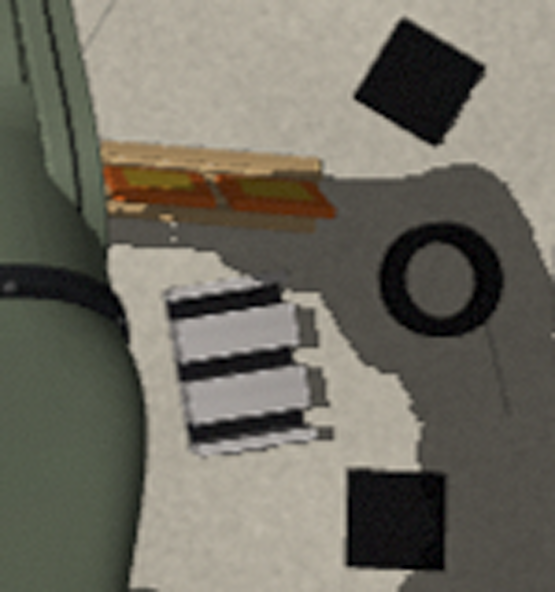

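View pics/s21b.png

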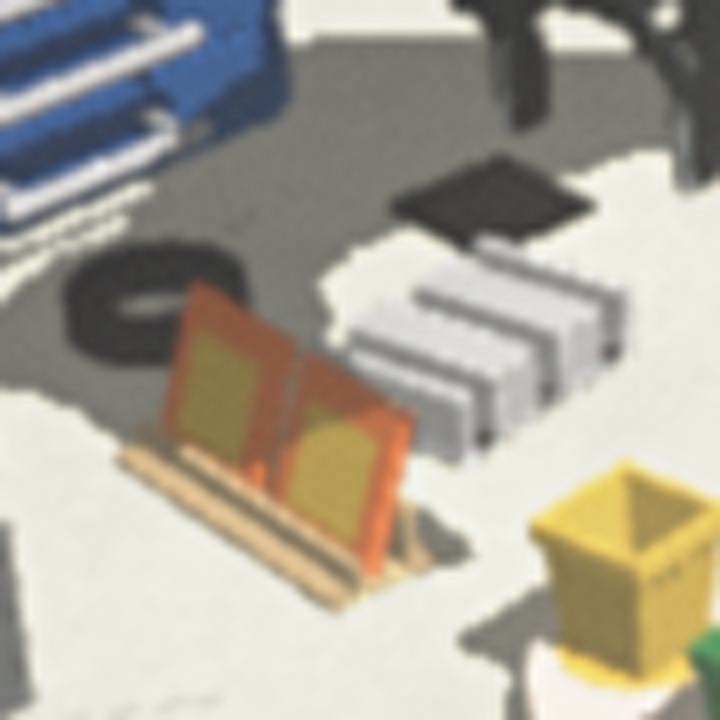

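All three tubs stand on their marks (scene crop yellow (220,295), green (287,345), blue (377,305)). The mallet is in its outline. The candidates for the lids are the two orange squares with yellow panels in the stand (top (394,181) and (424,183)), and the flat black squares at (463,152) and (457,270). The orange ones fit the description, so I'll leave the black ones alone. Next I'll measure from the unshaded first pictures.

Run:
```python
import cv2
t=cv2.imread('pics/top0.png');s=cv2.imread('pics/scene0.png')
a=t[160:205,370:450];cv2.imwrite('pics/lt.png',cv2.resize(a,None,fx=10,fy=10,interpolation=cv2.INTER_CUBIC))
a=s[158:213,228:280];cv2.imwrite('pics/ls.png',cv2.resize(a,None,fx=10,fy=10,interpolation=cv2.INTER_CUBIC))
a=t[198:258,390:445];cv2.imwrite('pics/rt.png',cv2.resize(a,None,fx=10,fy=10,interpolation=cv2.INTER_CUBIC))
a=s[155:195,258:308];cv2.imwrite('pics/rs.png',cv2.resize(a,None,fx=10,fy=10,interpolation=cv2.INTER_CUBIC))
```

```text
(no output)
```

View pics/lt.png

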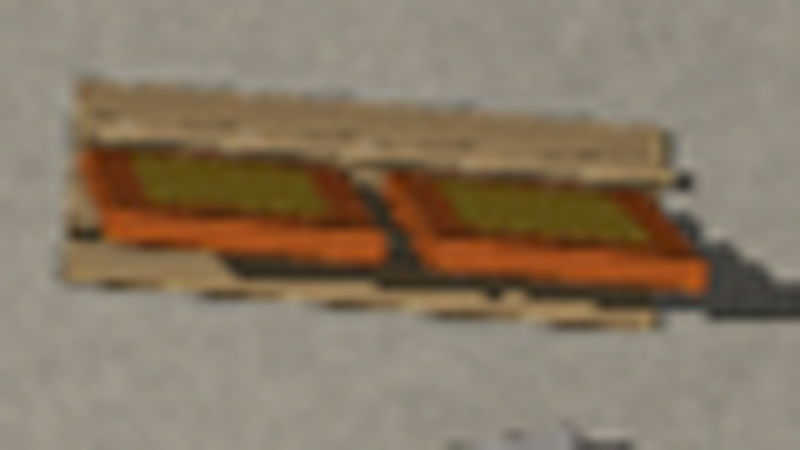

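View pics/ls.png

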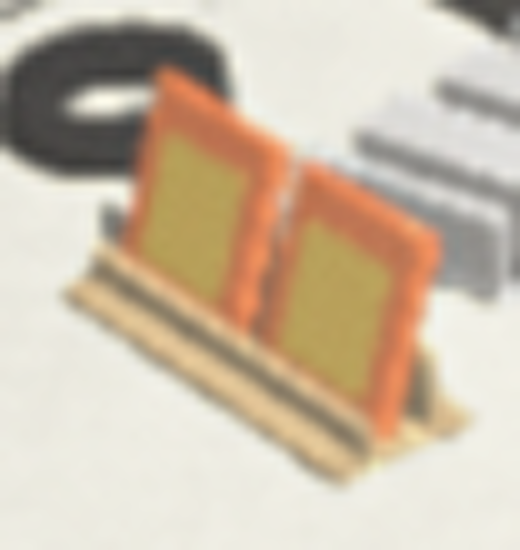

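View pics/rt.png

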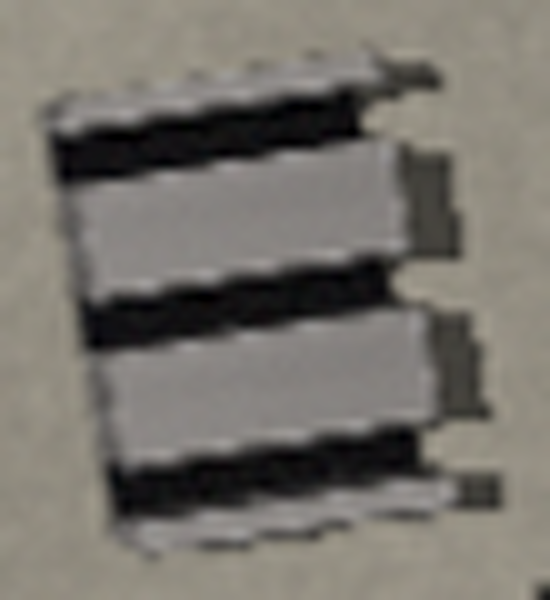

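View pics/rs.png

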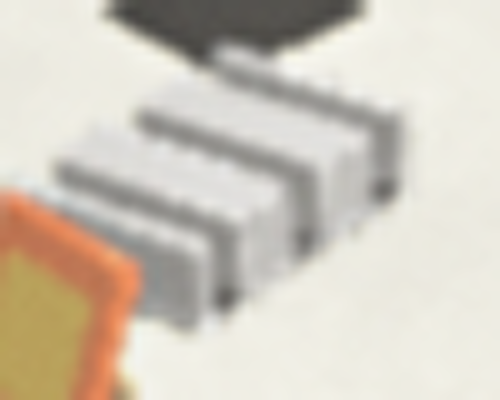

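Run:
```python
from m import *
ct=cam('top');cs=cam('scene')
T=lambda u,v,x,y:(x+(u+.5)/10-.5,y+(v+.5)/10-.5)
L=lambda u,v:T(u,v,370,160); S=lambda u,v:T(u,v,228,158); RT=lambda u,v:T(u,v,390,198); RS=lambda u,v:T(u,v,258,155)
for n,l,rr in(('A',(103,225),(388,249)),('B',(428,256),(706,276))):
    a=onz(ct,*L(*l),.079);b=onz(ct,*L(*rr),.079);d=a-b;print(n,((a+b)/2).round(4),'len',np.linalg.norm(d).round(4),'yaw',(np.degrees(np.arctan2(d[1],d[0]))-90).round(2))
print('stand front lip', [onz(ct,*L(*p),.018)[:2].round(4) for p in((80,140),(670,185))],'rail',[onz(ct,*L(*p),.038)[:2].round(4) for p in((65,280),(655,325))])
print('A rear-top tri',tri(ct,L(250,253),cs,S(375,198)),'B',tri(ct,L(571,282),cs,S(227,115)))
print('stripA scene@.0774',onz(cs,*S(375,198),.0774).round(4),'B',onz(cs,*S(227,115),.0774).round(4))
print('top A rear@.0774',onz(ct,*L(250,253),.0774).round(4),onz(ct,*L(571,282),.0774).round(4))
c=lambda *p:np.mean([onz(ct,*RT(*q),.038) for q in p],0)
b2=[(80,188),(90,297),(408,255),(395,140)];b3=[(105,352),(120,465),(437,421),(425,309)]
B2,B3=c(*b2),c(*b3);print('blocks',B2.round(4),B3.round(4),np.linalg.norm(B2-B3).round(4),'yaw x',np.degrees(np.arctan2(*(B2-B3)[[1,0]])).round(2),'ctr',((B2+B3)/2).round(4))
for p,q in((b2[0],b2[3]),(b2[1],b2[2]),(b3[0],b3[3]),(b3[1],b3[2])):
    d=onz(ct,*RT(*p),.038)-onz(ct,*RT(*q),.038); print(np.linalg.norm(d).round(4),(np.degrees(np.arctan2(d[1],d[0]))-90).round(1))
# scene check: rack near-right top corner points
for n,p in dict(b3right_near=(335,170),slot2=(305,195),).items(): pass
print('scene proj rack ctr',[np.array(proj(cs,((B2+B3)/2+0)))])
for X in (b2+b3): 
    q=np.array(proj(cs,onz(ct,*RT(*X),.038))); print(((q-[258,155]+.5)*10).round(0),end=' ')
```

```text
A [ 0.6002 -0.2333  0.079 ] len 0.0778 yaw -5.42
B [ 0.5914 -0.3205  0.079 ] len 0.0755 yaw -4.71
stand front lip [array([ 0.6343, -0.1971]), array([ 0.6195, -0.3665])] rail [array([ 0.5921, -0.1894]), array([ 0.5778, -0.3556])]
A rear-top tri (array([ 0.59612175, -0.23492996,  0.07709664]), np.float64(0.0003642941490177313)) B (array([ 0.58813936, -0.32352299,  0.07414488]), np.float64(0.002026929981172218))
stripA scene@.0774 [ 0.5965 -0.2347  0.0774] B [ 0.5922 -0.3198  0.0774]
top A rear@.0774 [ 0.596  -0.2347  0.0774] [ 0.5872 -0.3219  0.0774]
blocks [ 0.5006 -0.2943  0.038 ] [ 0.4537 -0.3013  0.038 ] 0.0474 yaw x 8.46 ctr [ 0.4772 -0.2978  0.038 ]
0.0897 8.2
0.0901 7.1
0.0907 7.2
0.0897 7.5
scene proj rack ctr [array([278.82540074, 168.97588122])]
[238. 221.] [296. 188.] [111. 121.] [ 51. 155.] [319. 169.] [374. 135.] [190.  72.] [133. 103.]
```

```bash
cat >> h.py <<'E'
def goR(pos,Rt,mode='turn first'):
    o=r.observe(); R=rotm().as_matrix(); p=np.array(o['position'])
    rv=Ro.from_matrix(R.T@Rt).as_rotvec(); d=np.array(pos)-p
    print('t',round(float(o['t']),2),'at',p.round(4),'gap',round(float(o['finger_gap']),4),'F',np.round(o['contact_force'],1),'j',np.round(o['joint_positions'],2))
    print('turn units',(rv/.08).round(3),'shift units after turn',(Rt.T@d/.2).round(3),'now-frame',(R.T@d/.2).round(3),'dist',np.linalg.norm(d).round(3))
def frame(yaw,tilt,sgn=1):
    """jaw axis along dir yaw(deg); tool x down tilted by tilt deg toward +yawdir"""
    y=np.radians(yaw);t=np.radians(tilt);h=np.array([np.cos(y),np.sin(y),0]);k=np.array([0,0,1.])
    X=np.sin(t)*h-np.cos(t)*k; Z=sgn*(np.cos(t)*h+np.sin(t)*k); return np.stack([X,np.cross(Z,X),Z],1)
E
python3 - <<'E'
from h import *
A=np.array([.6002,-.2335,.079])
for s in(1,-1):
    F=frame(-5,20,s); goR(A-.1*F[:,0],F); F0=frame(-5,0,s); goR((.5,-.15,.28),F0)
E
```

```text
t 31.72 at [ 0.6081 -0.056   0.237 ] gap 0.0809 F [-1.5 -0.1 -0.5] j [ 0.16  0.77 -0.25  1.33  0.2   1.07  1.52]
turn units [21.419 -3.223 -3.791] shift units after turn [ 0.255 -0.888 -0.235] now-frame [ 0.32   0.275 -0.854] dist 0.191
t 31.72 at [ 0.6081 -0.056   0.237 ] gap 0.0809 F [-1.5 -0.1 -0.5] j [ 0.16  0.77 -0.25  1.33  0.2   1.07  1.52]
turn units [ 2.1665e+01 -1.5000e-02 -1.4000e-02] shift units after turn [-0.215 -0.515 -0.498] now-frame [-0.214  0.575 -0.428] dist 0.15
t 31.72 at [ 0.6081 -0.056   0.237 ] gap 0.0809 F [-1.5 -0.1 -0.5] j [ 0.16  0.77 -0.25  1.33  0.2   1.07  1.52]
turn units [-17.411   3.628  -3.084] shift units after turn [0.255 0.888 0.235] now-frame [ 0.32   0.275 -0.854] dist 0.191
t 31.72 at [ 0.6081 -0.056   0.237 ] gap 0.0809 F [-1.5 -0.1 -0.5] j [ 0.16  0.77 -0.25  1.33  0.2   1.07  1.52]
turn units [-1.7605e+01  1.3000e-02 -1.4000e-02] shift units after turn [-0.215  0.515  0.498] now-frame [-0.214  0.575 -0.428] dist 0.15
```

play_rows --increments '[0.5,-0.01,0,0,1,0,0,0.5,-0.01,0,0,1,0,0,0.5,-0.01,0,0,1,0,0,0.5,-0.01,0,0,1,0,0,0.5,-0.01,0,0,1,0,0,0.5,-0.01,0,0,1,0,0,0.5,-0.01,0,0,1,0,0,0.5,-0.01,0,0,1,0,0,0.5,-0.01,0,0,1,0,0,0.5,-0.01,0,0,1,0,0,0.5,-0.01,0,0,1,0,0,0.5,-0.01,0,0,1,0,0,0.5,-0.01,0,0,1,0,0,0.5,-0.01,0,0,1,0,0,0.5,-0.01,0,0,1,0,0,0.5,-0.01,0,0,1,0,0,0.5,-0.01,0,0,1,0,0,0.5,-0.01,0,0,1,0,0,0.5,-0.01,0,0,1,0,0,0.5,-0.01,0,0,1,0,0]'

```text
t: 33.38
position: [0.6083, -0.0559, 0.2771]
tool_rot: [0.706, -0.015, 0.707, 0.015]
contact_force: [-0.9, 0.3, -0.5]
finger_gap: 0.043
```

Run:
```python
from h import *
A=np.array([.6002,-.2335,.079])
F=frame(-5,20); goR(A-.1*F[:,0],F); F0=frame(-5,0); goR(A-.1*F[:,0],F0); go((.5,-.2,.28),-5)
```

```text
t 33.38 at [ 0.6083 -0.0559  0.2771] gap 0.043 F [-0.9  0.3 -0.5] j [-0.05  0.73  0.21  1.27 -0.15  1.16  0.21]
turn units [ 1.599 -4.374 -0.281] shift units after turn [ 0.443 -0.888 -0.304] now-frame [ 0.521 -0.863 -0.247] dist 0.208
t 33.38 at [ 0.6083 -0.0559  0.2771] gap 0.043 F [-0.9  0.3 -0.5] j [-0.05  0.73  0.21  1.27 -0.15  1.16  0.21]
turn units [ 1.615e+00 -1.600e-02  1.000e-03] shift units after turn [ 0.521 -0.888 -0.134] now-frame [ 0.521 -0.863 -0.247] dist 0.208
t 33.38 at [ 0.6083 -0.0559  0.2771] yaw 2.4 gap 0.043 F [-0.9  0.3 -0.5]
turn units [ 1.615e+00 -1.600e-02  1.000e-03] shift units [-0.015 -0.765 -0.477] dist 0.18
```

play_rows --increments '[0.5,0,0,0,0.8,0,0,0.5,0,0,0,0.81,0,0,0.5,0,0,0,0,-0.73,0,0.5,0,0,0,0,-0.73,0,0.5,0,0,0,0,-0.73,0,0.5,0,0,0,0,-0.73,0,0.5,0,0,0,0,-0.73,0,0.5,0,0,0,0,-0.72,0,0.5,0,-0.111,-0.038,0,0,0,0.5,0,-0.111,-0.038,0,0,0,0.5,0,-0.111,-0.038,0,0,0,0.5,0,-0.111,-0.038,0,0,0,0.5,0,-0.111,-0.038,0,0,0,0.5,0,-0.111,-0.038,0,0,0,0.5,0,-0.111,-0.038,0,0,0,0.5,0,-0.111,-0.038,0,0,0,0.5,0,0,0,0,0,0,0.5,0,0,0,0,0,0,0.5,0,0,0,0,0,0]'

```text
t: 34.97
position: [0.537, -0.2276, 0.2566]
tool_rot: [0.818, 0.024, 0.573, -0.034]
contact_force: [0.3, 0.7, -0.2]
finger_gap: 0.0426
```

Run:
```python
from h import *
A=np.array([.6002,-.2335,.079])
F=frame(-5,20); goR(A-.06*F[:,0],F)
c=cam('scene');save(c,'s22.png',(210,90,330,220),5)
```

```text
t 34.97 at [ 0.537  -0.2276  0.2566] gap 0.0426 F [ 0.3  0.7 -0.2] j [ 0.4   0.57  0.01  1.8  -0.25  0.46  0.53]
turn units [ 0.054 -0.001 -0.026] shift units after turn [ 0.643 -0.002 -0.005] now-frame [ 0.643 -0.003 -0.005] dist 0.129
```

View pics/s22.png

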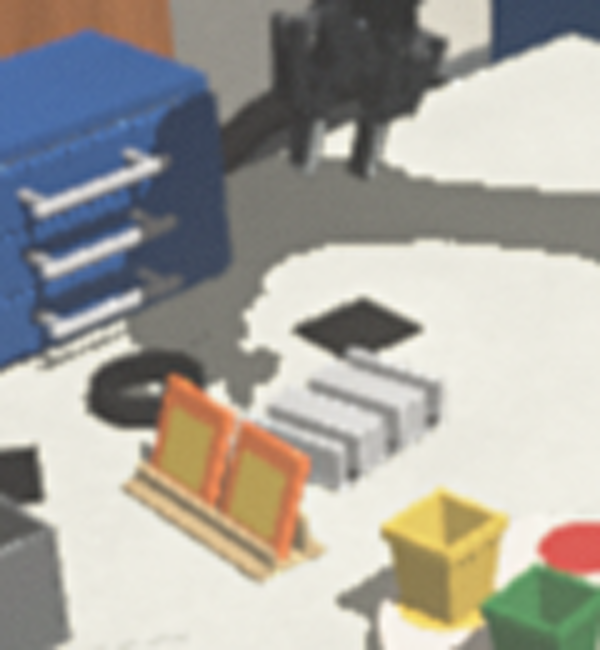

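play_rows --increments '[0.35,0.12,0,-0.005,0,0,0,0.35,0.12,0,0,0,0,0,0.35,0.12,0,0,0,0,0,0.35,0.12,0,0,0,0,0,0.35,0.12,0,0,0,0,0,0.35,0.12,0,0,0,0,0,0.35,0.08,0,0,0,0,0,0.35,0,0,0,0,0,0,0.35,0,0,0,0,0,0]'

```text
t: 35.77
position: [0.5906, -0.2317, 0.106]
tool_rot: [0.818, 0.024, 0.573, -0.033]
contact_force: [0.0, -0.1, 0.6]
finger_gap: 0.0301
```

Run:
```python
from h import *
A=np.array([.6002,-.2335,.079])
F=frame(-5,20); goR(A+.028*F[:,0],F)
c=cam('scene');save(c,'s23.png',(210,120,310,220),6)
c=cam('top');save(c,'t23.png',(360,140,460,230),6)
```

```text
t 35.77 at [ 0.5906 -0.2317  0.106 ] gap 0.0301 F [ 0.  -0.1  0.6] j [ 0.41  0.86 -0.07  1.78 -0.28  0.17  0.56]
turn units [ 0.065 -0.007 -0.029] shift units after turn [ 0.284 -0.005 -0.   ] now-frame [ 0.283 -0.006 -0.   ] dist 0.057
```

View pics/s23.png

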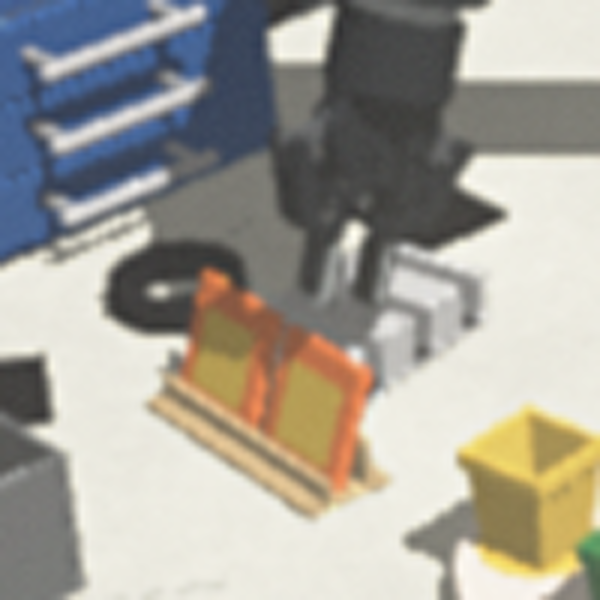

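View pics/t23.png

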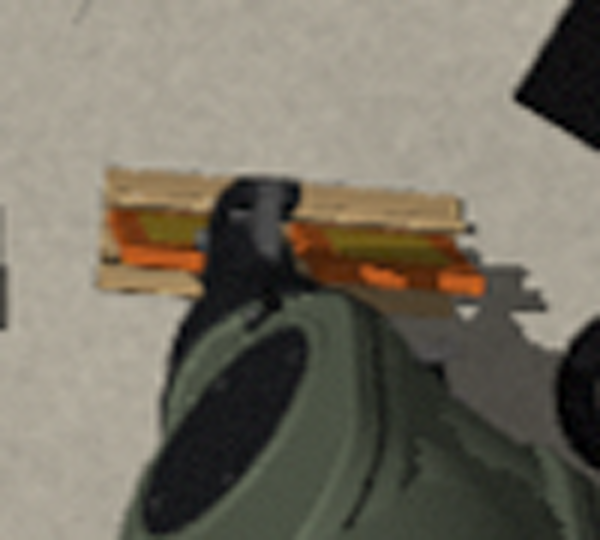

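play_rows --increments '[0.35,0.08,0,0,0,0,0,0.35,0.07,0,0,0,0,0,0.35,0,0,0,0,0,0]'

```text
t: 36.12
position: [0.6009, -0.2332, 0.0774]
tool_rot: [0.818, 0.024, 0.573, -0.034]
contact_force: [-0.4, 0.5, -0.3]
finger_gap: 0.0298
```

Run:
```python
from h import *
A=np.array([.6002,-.2335,.079])
F=frame(-5,20); goR(A+.028*F[:,0],F)
```

```text
t 36.12 at [ 0.6009 -0.2332  0.0774] gap 0.0298 F [-0.4  0.5 -0.3] j [ 0.41  0.92 -0.08  1.76 -0.29  0.13  0.57]
turn units [ 0.056 -0.    -0.023] shift units after turn [ 0.132 -0.002 -0.   ] now-frame [ 0.132 -0.002 -0.   ] dist 0.026
```

play_rows --increments '[0.35,0.07,0,0,0,0,0,0.35,0.062,0,0,0,0,0,0.35,0,0,0,0,0,0,0,0,0,0,0,0,0,0,0,0,0,0,0,0,0,0,0,0,0,0,0,0,0,0,0,0,0,0]'

```text
t: 36.7
position: [0.6095, -0.2344, 0.0539]
tool_rot: [0.819, 0.024, 0.573, -0.034]
contact_force: [-6.9, 0.6, 7.1]
finger_gap: 0.0078
```

Run:
```python
from h import *
A=np.array([.6002,-.2335,.079])
F=frame(-5,20); goR(A+.028*F[:,0],F)
c=cam('scene');save(c,'s24.png',(210,120,310,220),6)
```

```text
t 36.7 at [ 0.6095 -0.2344  0.0539] gap 0.0078 F [-6.9  0.6  7.1] j [ 0.41  0.97 -0.08  1.74 -0.29  0.11  0.57]
turn units [ 0.05   0.004 -0.017] shift units after turn [ 0.006  0.    -0.001] now-frame [ 0.006  0.    -0.001] dist 0.001
```

View pics/s24.png

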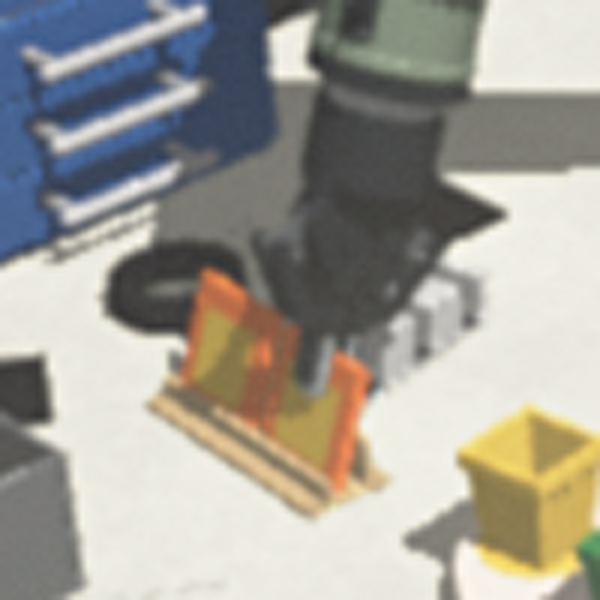

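play_rows --increments '[0,-0.03,0,0,0,0,0,0,-0.05,0,0,0,0,0,0,-0.08,0,0,0,0,0,0,-0.1,0,0,0,0,0,0,-0.1,0,0,0,0,0,0,-0.1,0,0,0,0,0,0,-0.1,0,0,0,0,0,0,-0.1,0,0,0,0,0,0,0,0,0,0,0,0,0,0,0,0,0,0,0]'

```text
t: 37.58
position: [0.5649, -0.2308, 0.1789]
tool_rot: [0.819, 0.023, 0.572, -0.034]
contact_force: [0.2, 0.5, -0.5]
finger_gap: 0.0082
```

Run:
```python
from h import *
F=frame(8,0); goR((.5247,-.2911,.16),F); goR((.4297,-.3045,.16),F)
c=cam('scene');save(c,'s25.png',(200,80,320,220),5)
```

```text
t 37.58 at [ 0.5649 -0.2308  0.1789] gap 0.0082 F [ 0.2  0.5 -0.5] j [ 0.41  0.71 -0.04  1.81 -0.28  0.29  0.56]
turn units [-2.753  4.38   0.502] shift units after turn [ 0.095 -0.271 -0.241] now-frame [ 0.029 -0.317 -0.197] dist 0.075
t 37.58 at [ 0.5649 -0.2308  0.1789] gap 0.0082 F [ 0.2  0.5 -0.5] j [ 0.41  0.71 -0.04  1.81 -0.28  0.29  0.56]
turn units [-2.753  4.38   0.502] shift units after turn [ 0.095 -0.271 -0.721] now-frame [-0.133 -0.423 -0.636] dist 0.155
```

View pics/s25.png

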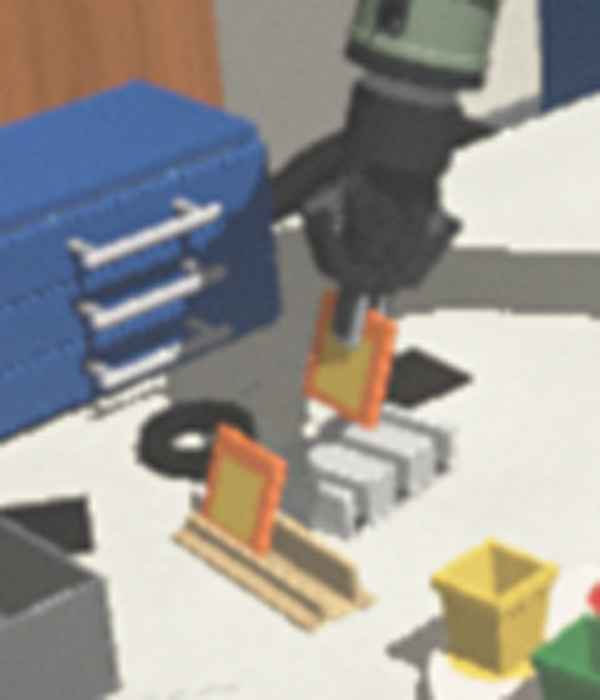

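play_rows --increments '[0,0,0,0,-0.459,0.73,0.084,0,0,0,0,-0.459,0.73,0.084,0,0,0,0,-0.459,0.73,0.084,0,0,0,0,-0.459,0.73,0.084,0,0,0,0,-0.459,0.73,0.084,0,0,0,0,-0.459,0.73,0.084,0,0,-0.034,-0.09,0,0,0,0,0,-0.034,-0.09,0,0,0,0,0,-0.034,-0.09,0,0,0,0,0,-0.034,-0.09,0,0,0,0,0,-0.034,-0.09,0,0,0,0,0,-0.034,-0.09,0,0,0,0,0,-0.034,-0.09,0,0,0,0,0,-0.034,-0.09,0,0,0,0,0,0,0,0,0,0,0,0,0,0,0,0,0,0,0,0,0,0,0,0]'

```text
t: 39.05
position: [0.4303, -0.3041, 0.1771]
tool_rot: [0.705, -0.049, 0.706, 0.05]
contact_force: [0.1, -0.2, -0.8]
finger_gap: 0.0078
```

Run:
```python
from h import *
F=frame(8,0); goR((.4297,-.3045,.054),F)
c=cam('scene');save(c,'s26.png',(220,80,340,220),5);save(c,'s26r.png',(258,145,308,200),10)
c=cam('top');save(c,'t26.png',(370,160,460,270),6)
```

```text
t 39.05 at [ 0.4303 -0.3041  0.1771] gap 0.0078 F [ 0.1 -0.2 -0.8] j [ 0.51  0.71  0.07  1.73 -0.08  0.7   0.77]
turn units [ 0.012 -0.025 -0.026] shift units after turn [ 0.616 -0.002 -0.003] now-frame [ 0.616 -0.003 -0.002] dist 0.123
```

View pics/s26.png

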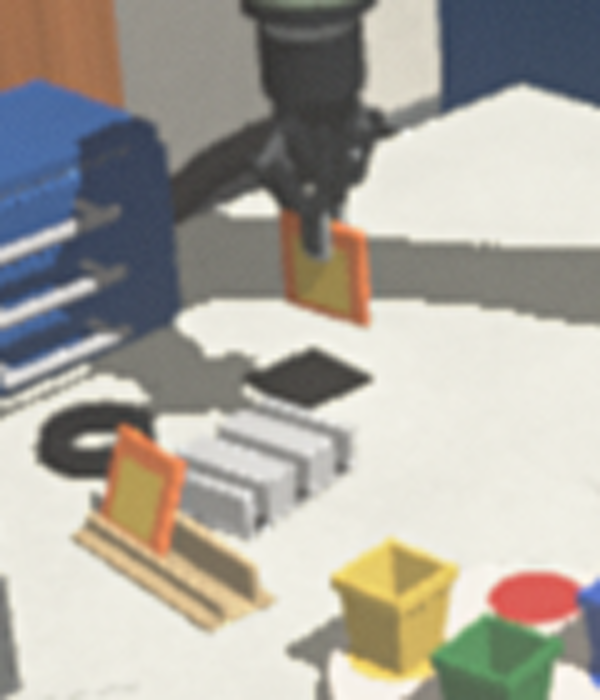

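View pics/t26.png

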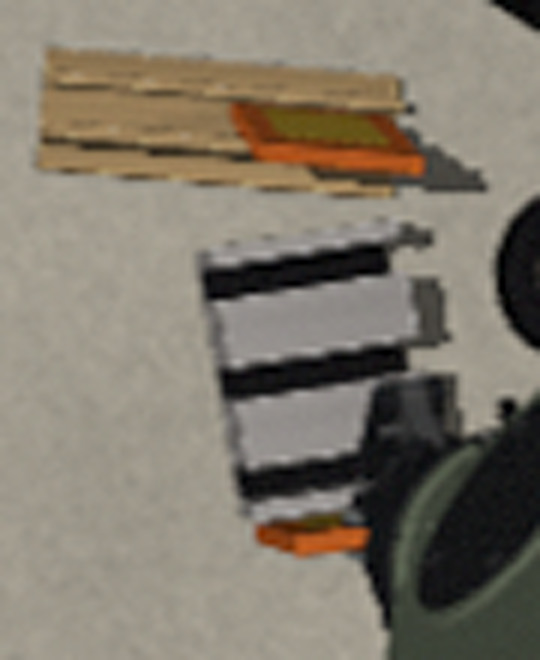

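The rack has moved since the first picture: block 2 is now at (422,214), where it was at (414,220). I'll re-measure it.

Run:
```python
from h import *
c=cam('top');save(c,'rt2.png',(395,188,455,248),10)
c=cam('scene');save(c,'rs2.png',(245,150,300,195),10)
```

```text
(no output)
```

View pics/rt2.png

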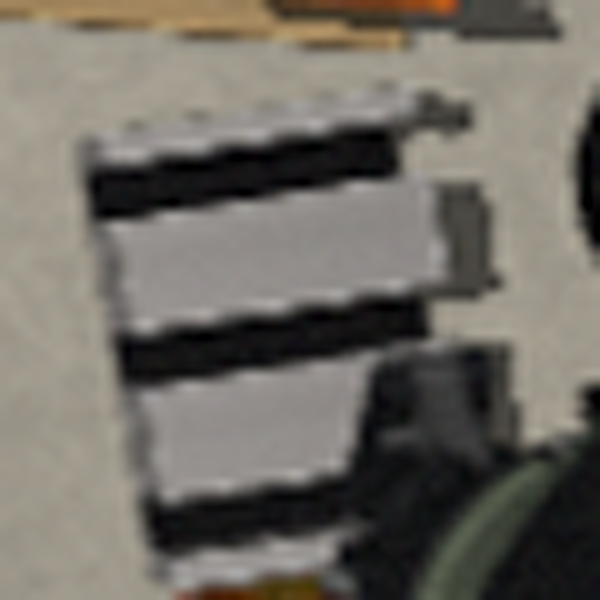

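View pics/rs2.png

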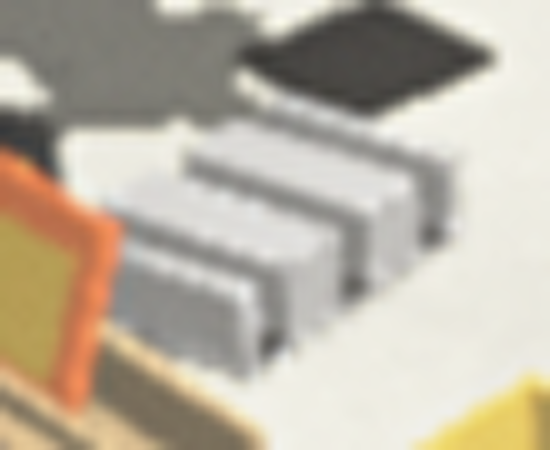

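```bash
cat > rk.py <<'E'
from h import *
def rack(ct,off,b2,b3l=None,s=10):
    T=lambda p:(off[0]+(p[0]+.5)/s-.5,off[1]+(p[1]+.5)/s-.5)
    P=[onz(ct,*T(p),.038) for p in b2]
    e=[P[0]-P[3],P[1]-P[2]]; yy=[np.degrees(np.arctan2(d[1],d[0]))-90 for d in e]
    c=np.mean(P,0); print('b2',c.round(4),'len',[np.linalg.norm(d).round(4) for d in e],'w',np.linalg.norm(P[0]-P[1]).round(4),np.linalg.norm(P[2]-P[3]).round(4),'yaw',np.round(yy,2))
    if b3l:
        Q=[onz(ct,*T(p),.038) for p in b3l]; a=(P[0]+P[1])/2-(Q[0]+Q[1])/2; print('yaw from left edge',np.degrees(np.arctan2(a[1],a[0])).round(2),np.linalg.norm(a).round(4))
    return P
E
python3 - <<'E'
from rk import *
ct=cam('top');cs=cam('scene')
P=rack(ct,(395,188),[(108,225),(122,335),(448,292),(432,180)],[(140,388),(155,500)])
print([((np.array(proj(cs,p))-[245,150]+.5)*10).round(0) for p in P])
c=np.mean(P,0)
for yaw in(8,7.5):
    x=np.array([np.cos(np.radians(yaw)),np.sin(np.radians(yaw)),0]); print(yaw,'ctr',(c-.024*x).round(4),'+48',(c+.024*x).round(4),'0',(c-.024*x).round(4),'-48',(c-.072*x).round(4))
E
```

```text
b2 [ 0.5179 -0.3183  0.038 ] len [np.float64(0.0921), np.float64(0.0924)] w 0.0312 0.0318 yaw [7.44 7.06]
yaw from left edge 10.03 0.0469
[array([291., 269.]), array([348., 234.]), array([161., 167.]), array([103., 200.])]
8 ctr [ 0.4941 -0.3217  0.038 ] +48 [ 0.5417 -0.315   0.038 ] 0 [ 0.4941 -0.3217  0.038 ] -48 [ 0.4466 -0.3283  0.038 ]
7.5 ctr [ 0.4941 -0.3214  0.038 ] +48 [ 0.5417 -0.3152  0.038 ] 0 [ 0.4941 -0.3214  0.038 ] -48 [ 0.4465 -0.3277  0.038 ]
```

Run:
```python
from h import *
goR((.4466,-.328,.097),frame(8,0))
```

```text
t 39.35 at [ 0.43   -0.3042  0.1774] gap 0.0077 F [-0.6  0.3 -0.2] j [ 0.51  0.71  0.07  1.73 -0.08  0.7   0.77]
turn units [ 0.011 -0.027 -0.021] shift units after turn [ 0.402 -0.129  0.066] now-frame [ 0.401 -0.13   0.066] dist 0.085
```

play_rows --increments '[0,0,-0.065,0.033,0,0,0,0,0,-0.065,0.033,0,0,0,0,0.1,0,0,0,0,0,0,0.1,0,0,0,0,0,0,0.1,0,0,0,0,0,0,0.1,0,0,0,0,0,0,0,0,0,0,0,0,0,0,0,0,0,0,0,0,0,0,0,0,0,0]'

```text
t: 40.1
position: [0.4466, -0.3285, 0.0985]
tool_rot: [0.705, -0.049, 0.706, 0.05]
contact_force: [0.2, -0.8, 0.3]
finger_gap: 0.0082
```

Run:
```python
from h import *
goR((.4466,-.328,.097),frame(8,0))
c=cam('top');save(c,'rt3.png',(395,188,465,258),9)
c=cam('scene');save(c,'rs3.png',(245,130,315,195),10)
```

```text
t 40.1 at [ 0.4466 -0.3285  0.0985] gap 0.0082 F [ 0.2 -0.8  0.3] j [ 0.55  0.87  0.06  1.7  -0.08  0.58  0.79]
turn units [ 0.004 -0.017 -0.01 ] shift units after turn [0.007 0.003 0.   ] now-frame [0.007 0.003 0.   ] dist 0.002
```

View pics/rt3.png

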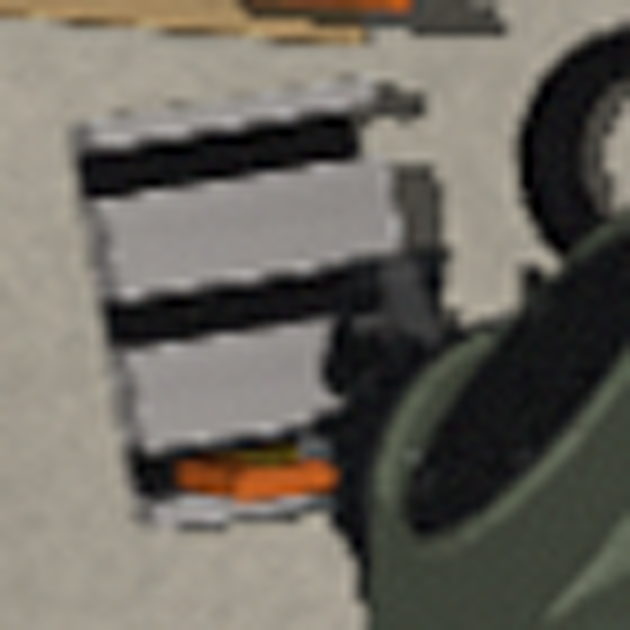

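View pics/rs3.png

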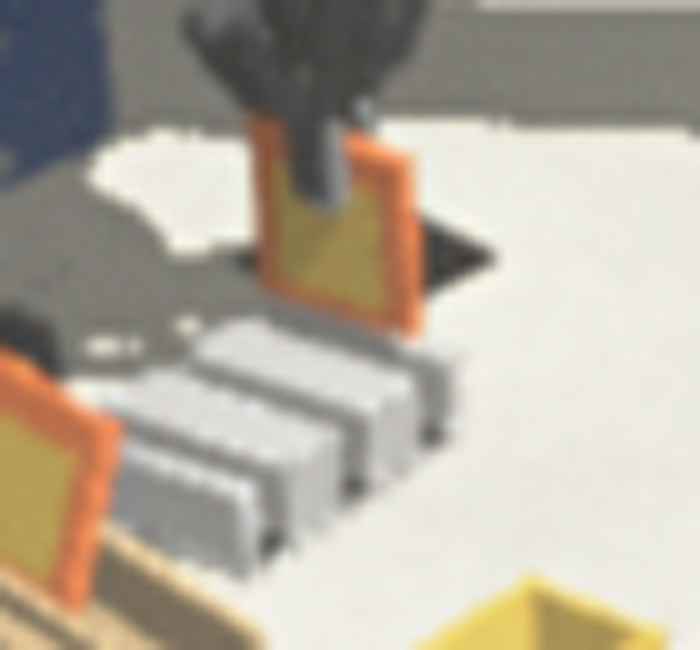

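Run:
```python
from rk import *
ct=cam('top');cs=cam('scene')
T=lambda u,v:(395+(u+.5)/9-.5,188+(v+.5)/9-.5)
b=onz(ct,*T(180,474),.0505);print('lid bottom +y end',b, 'expected',np.array([.4466,-.3285])+.038*np.array([-.139,.99]))
for n,p in dict(b3BL=(143,450),barTL=(140,497)).items(): print(n,onz(ct,*T(*p),.038))
P=rack(ct,(395,188),[(97,203),(109,303),(402,262),(390,163)],[(127,350),(141,451)],9)
c=np.mean(P,0)
x=np.array([np.cos(np.radians(8)),np.sin(np.radians(8)),0]);print('-48',c-.072*x)
```

```text
lid bottom +y end [ 0.44325647 -0.29211784  0.0505    ] expected [ 0.441318 -0.29088 ]
b3BL [ 0.45011681 -0.28361568  0.038     ]
barTL [ 0.4354993  -0.28237641  0.038     ]
b2 [ 0.5177 -0.3182  0.038 ] len [np.float64(0.0925), np.float64(0.0924)] w 0.0315 0.0312 yaw [7.3  7.52]
yaw from left edge 10.69 0.047
-48 [ 0.44641502 -0.32826741  0.038     ]
```

play_rows --increments '[0,0.03,0,0,0,0,0,0,0.03,0,0,0,0,0,0,0.03,0,0,0,0,0,0,0.03,0,0,0,0,0,0,0,0,0,0,0,0]'

```text
t: 40.72
position: [0.4457, -0.328, 0.072]
tool_rot: [0.704, -0.049, 0.707, 0.05]
contact_force: [0.7, -0.1, -0.9]
finger_gap: 0.0075
```

Run:
```python
from h import *
goR((.4466,-.328,.054),frame(8,0))
c=cam('scene');save(c,'rs4.png',(245,130,315,195),10)
```

```text
t 40.72 at [ 0.4457 -0.328   0.072 ] gap 0.0075 F [ 0.7 -0.1 -0.9] j [ 0.55  0.91  0.05  1.72 -0.08  0.52  0.79]
turn units [ 0.005 -0.043 -0.034] shift units after turn [ 0.09  -0.001  0.004] now-frame [ 0.09  -0.001  0.005] dist 0.018
```

View pics/rs4.png

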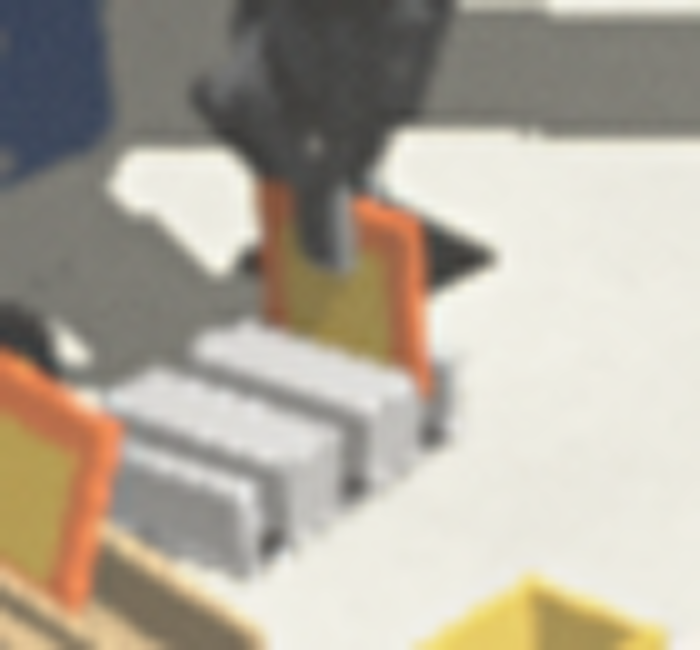

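play_rows --increments '[0,0.02,0,0,0,0,0,0,0.02,0,0,0,0,0,0,0.02,0,0,0,0,0,0,0.015,0,0,0,0,0,0,0,0,0,0,0,0]'

```text
t: 41.18
position: [0.4459, -0.3281, 0.0577]
tool_rot: [0.704, -0.049, 0.706, 0.05]
contact_force: [-0.0, -0.0, 0.2]
finger_gap: 0.0079
```

Run:
```python
from h import *
goR((.4466,-.328,.054),frame(8,0))
```

```text
t 41.18 at [ 0.4459 -0.3281  0.0577] gap 0.0079 F [-0.  -0.   0.2] j [ 0.55  0.93  0.05  1.72 -0.08  0.49  0.79]
turn units [ 0.005 -0.035 -0.026] shift units after turn [0.019 0.    0.003] now-frame [ 0.019 -0.     0.004] dist 0.004
```

play_rows --increments '[0,0.015,0,0,0,0,0,0,0,0,0,0,0,0,0.2,0,0,0,0,0,0,0.35,0,0,0,0,0,0,0.35,0,0,0,0,0,0,0.35,0,0,0,0,0,0,0.35,-0.05,0,0,0,0,0,0.35,-0.1,0,0,0,0,0,0.35,-0.12,0,0,0,0,0,0.35,-0.12,0,0,0,0,0,0.35,-0.12,0,0,0,0,0,0.35,-0.12,0,0,0,0,0,0.35,0,0,0,0,0,0,0.35,0,0,0,0,0,0]'

```text
t: 42.35
position: [0.4467, -0.3286, 0.1829]
tool_rot: [0.705, -0.049, 0.706, 0.049]
contact_force: [-0.0, -0.6, -0.5]
finger_gap: 0.03
```

Run:
```python
from h import *
B=np.array([.5916,-.3207,.079])
F=frame(-5,20); goR(B-.1*F[:,0],F)
c=cam('top');save(c,'t27.png',(350,140,480,270),5)
c=cam('scene');save(c,'s27.png',(230,120,320,210),7)
```

```text
t 42.35 at [ 0.4467 -0.3286  0.1829] gap 0.03 F [-0.  -0.6 -0.5] j [ 0.54  0.74  0.08  1.63 -0.07  0.78  0.78]
turn units [ 2.811 -4.349 -0.495] shift units after turn [0.234 0.103 0.497] now-frame [ 0.05  -0.023  0.556] dist 0.112
```

View pics/s27.png

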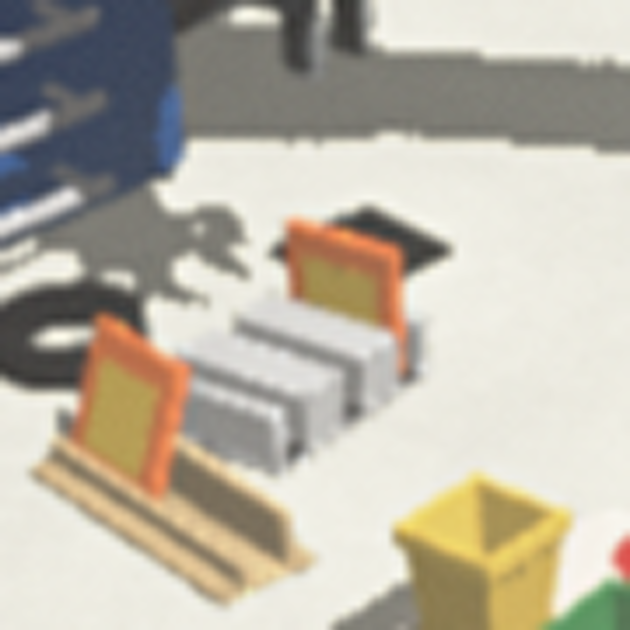

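View pics/t27.png

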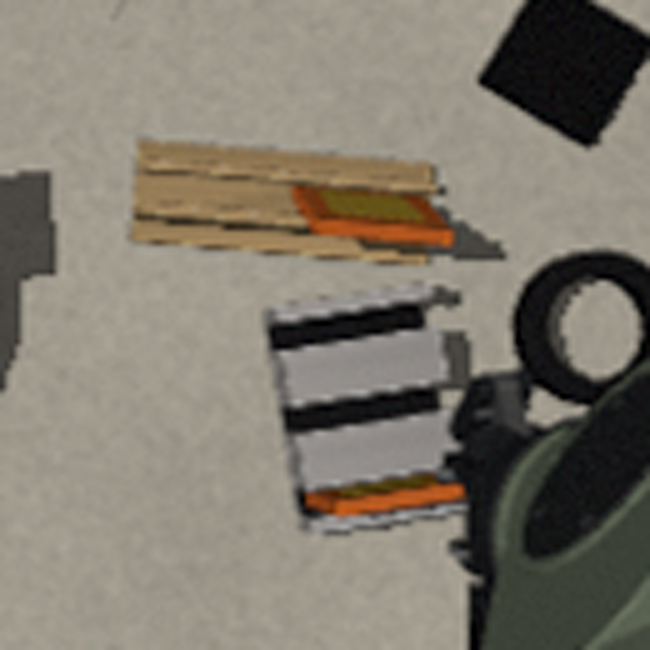

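play_rows --increments '[0.35,-0.02,0,0,0.469,-0.725,-0.083,0.35,0,0,0,0.469,-0.725,-0.083,0.35,0,0,0,0.469,-0.725,-0.083,0.35,0,0,0,0.469,-0.725,-0.083,0.35,0,0,0,0.469,-0.725,-0.083,0.35,0,0,0,0.469,-0.725,-0.083,0.35,0,0.02,0.1,0,0,0,0.35,0,0.02,0.1,0,0,0,0.35,0,0.02,0.1,0,0,0,0.35,0,0.02,0.1,0,0,0,0.35,0,0.02,0.1,0,0,0,0.35,0,0,0,0,0,0,0.35,0,0,0,0,0,0,0.35,0,0,0,0,0,0]'

```text
t: 43.62
position: [0.541, -0.3168, 0.2185]
tool_rot: [0.817, 0.026, 0.574, -0.036]
contact_force: [-0.5, 0.8, -0.1]
finger_gap: 0.0297
```

Run:
```python
from h import *
B=np.array([.5916,-.3207,.079])
F=frame(-5,20); goR(B-.01*F[:,0],F)
```

```text
t 43.62 at [ 0.541  -0.3168  0.2185] gap 0.0297 F [-0.5  0.8 -0.1] j [ 0.57  0.69 -0.02  1.68 -0.3   0.49  0.71]
turn units [-0.013 -0.045 -0.014] shift units after turn [ 0.692  0.002 -0.   ] now-frame [0.692 0.002 0.002] dist 0.138
```

play_rows --increments '[0.35,0.12,0,0,0,0,0,0.35,0.12,0,0,0,0,0,0.35,0.12,0,0,0,0,0,0.35,0.12,0,0,0,0,0,0.35,0.12,0,0,0,0,0,0.35,0.06,0,0,0,0,0,0.35,0,0,0,0,0,0,0.35,0,0,0,0,0,0]'

```text
t: 44.28
position: [0.5859, -0.3209, 0.0955]
tool_rot: [0.818, 0.026, 0.574, -0.036]
contact_force: [-1.1, -0.3, 0.5]
finger_gap: 0.0297
```

Run:
```python
from h import *
B=np.array([.5916,-.3207,.079])
F=frame(-5,20); goR(B+.028*F[:,0],F)
c=cam('scene');save(c,'s28.png',(210,120,310,220),6)
c=cam('top');save(c,'t28.png',(370,140,460,220),7)
```

```text
t 44.28 at [ 0.5859 -0.3209  0.0955] gap 0.0297 F [-1.1 -0.3  0.5] j [ 0.56  0.92 -0.07  1.64 -0.32  0.28  0.73]
turn units [-0.016 -0.034 -0.01 ] shift units after turn [ 0.227  0.003 -0.002] now-frame [ 0.227  0.003 -0.001] dist 0.045
```

View pics/s28.png

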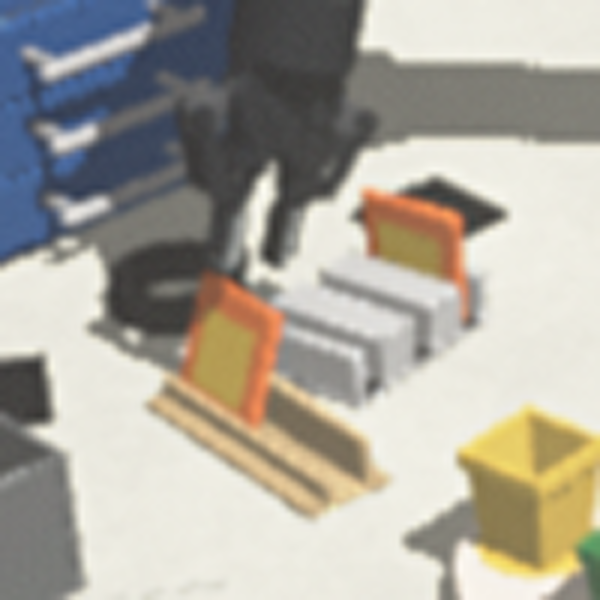

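View pics/t28.png

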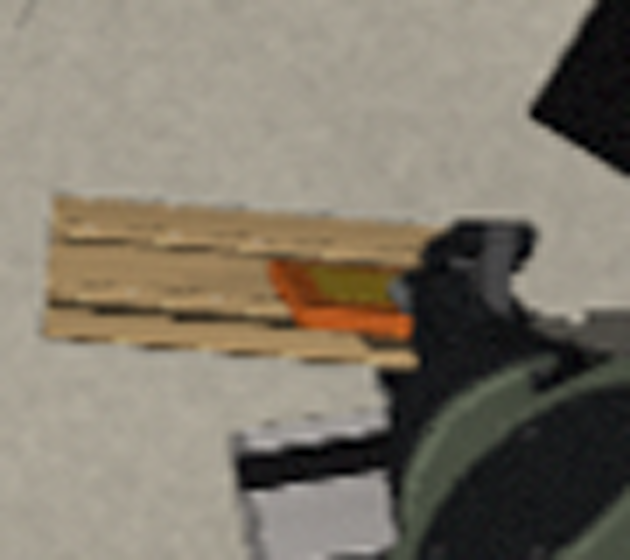

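play_rows --increments '[0.35,0.08,0,0,0,0,0,0.35,0.08,0,0,0,0,0,0.35,0.065,0,0,0,0,0,0.35,0,0,0,0,0,0,0.35,0,0,0,0,0,0]'

```text
t: 44.8
position: [0.6017, -0.3219, 0.0534]
tool_rot: [0.818, 0.026, 0.574, -0.036]
contact_force: [0.7, 0.8, 0.5]
finger_gap: 0.0299
```

Run:
```python
from h import *
B=np.array([.5916,-.3207,.079])
F=frame(-5,20); goR(B+.028*F[:,0],F)
c=cam('scene');save(c,'s29.png',(210,120,310,220),6)
```

```text
t 44.8 at [ 0.6017 -0.3219  0.0534] gap 0.0299 F [0.7 0.8 0.5] j [ 0.55  1.   -0.08  1.6  -0.32  0.23  0.73]
turn units [-0.008 -0.026 -0.01 ] shift units after turn [ 0.002  0.002 -0.004] now-frame [ 0.002  0.002 -0.004] dist 0.001
```

View pics/s29.png

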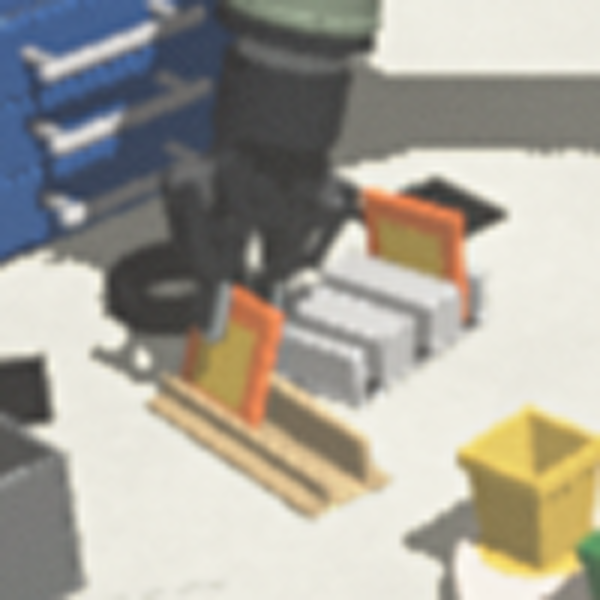

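play_rows --increments '[0,0,0,0,0,0,0,0,0,0,0,0,0,0,0,0,0,0,0,0,0,0,0,0,0,0,0,0,0,0,0,0,0,0,0,0,-0.03,0,0,0,0,0,0,-0.05,0,0,0,0,0,0,-0.08,0,0,0,0,0,0,-0.1,0,0,0,0,0,0,-0.1,0,0,0,0,0,0,-0.1,0,0,0,0,0,0,-0.1,0,0,0,0,0,0,-0.1,0,0,0,0,0,0,0,0,0,0,0,0,0,0,0,0,0,0,0]'

```text
t: 46.1
position: [0.5571, -0.3184, 0.1789]
tool_rot: [0.818, 0.025, 0.573, -0.036]
contact_force: [0.3, 0.4, -1.0]
finger_gap: 0.008
```

Run:
```python
from h import *
goR((.5417,-.315,.16),frame(8,0))
c=cam('scene');save(c,'s30.png',(210,90,320,210),6)
c=cam('top');save(c,'t30.png',(395,188,455,258),9)
```

```text
t 46.1 at [ 0.5571 -0.3184  0.1789] gap 0.008 F [ 0.3  0.4 -1. ] j [ 0.56  0.76 -0.04  1.68 -0.31  0.41  0.72]
turn units [-2.813  4.346  0.5  ] shift units after turn [ 0.095  0.027 -0.074] now-frame [ 0.062  0.01  -0.106] dist 0.025
```

View pics/s30.png

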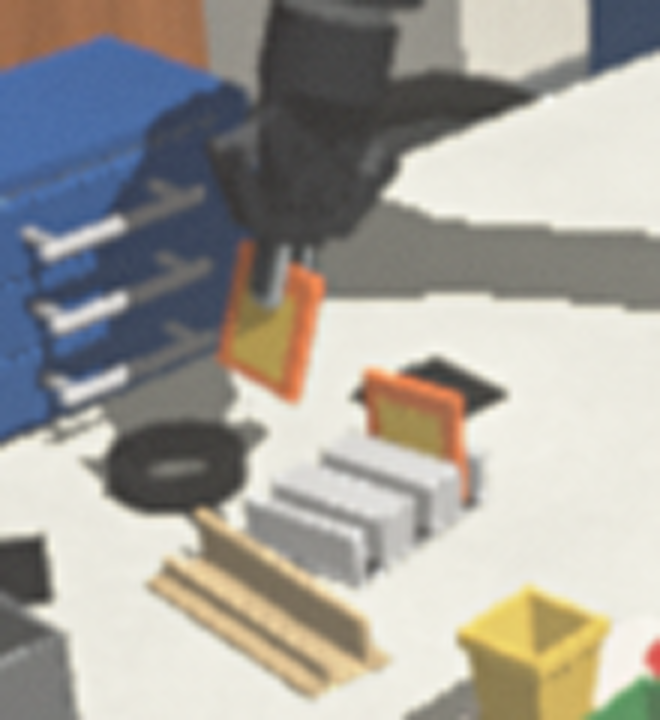

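View pics/t30.png

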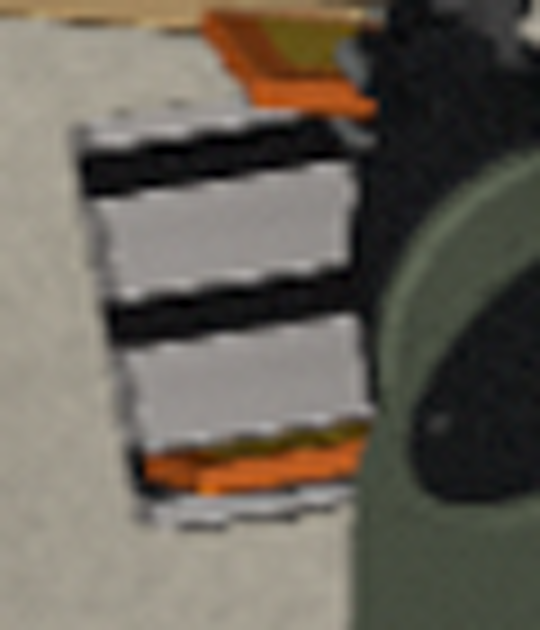

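play_rows --increments '[0,0,0,0,-0.469,0.724,0.083,0,0,0,0,-0.469,0.724,0.083,0,0,0,0,-0.469,0.724,0.083,0,0,0,0,-0.469,0.724,0.083,0,0,0,0,-0.469,0.724,0.083,0,0,0,0,-0.469,0.724,0.083,0,0,0.027,-0.074,0,0,0,0,0.1,0,0,0,0,0,0,0.1,0,0,0,0,0,0,0.1,0,0,0,0,0,0,0.08,0,0,0,0,0,0,0,0,0,0,0,0,0,0,0,0,0,0,0,0,0,0,0,0,0,0]'

```text
t: 47.37
position: [0.5418, -0.3149, 0.1019]
tool_rot: [0.705, -0.049, 0.706, 0.05]
contact_force: [0.5, 1.0, 0.1]
finger_gap: 0.0081
```

Run:
```python
from h import *
goR((.5417,-.315,.054),frame(8,0))
c=cam('scene');save(c,'s31.png',(230,120,300,200),8)
c=cam('top');save(c,'t31.png',(395,188,465,258),9)
```

```text
t 47.37 at [ 0.5418 -0.3149  0.1019] gap 0.0081 F [0.5 1.  0.1] j [ 0.43  0.95  0.1   1.42 -0.12  0.78  0.71]
turn units [ 0.004 -0.014 -0.013] shift units after turn [ 0.239 -0.001 -0.001] now-frame [ 0.239 -0.001 -0.001] dist 0.048
```

View pics/s31.png

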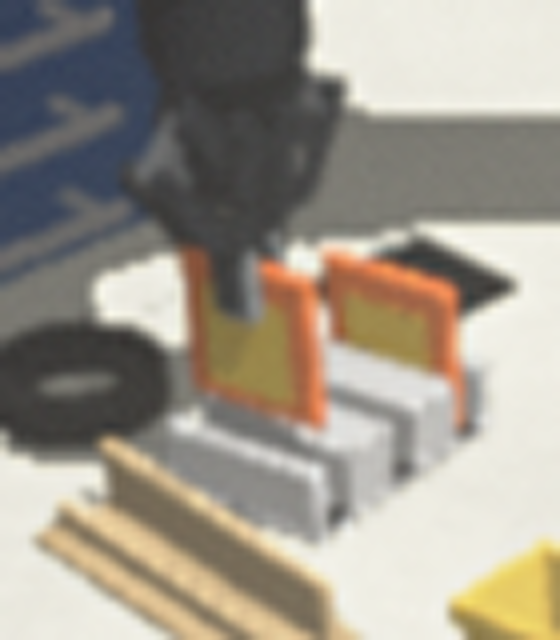

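View pics/t31.png

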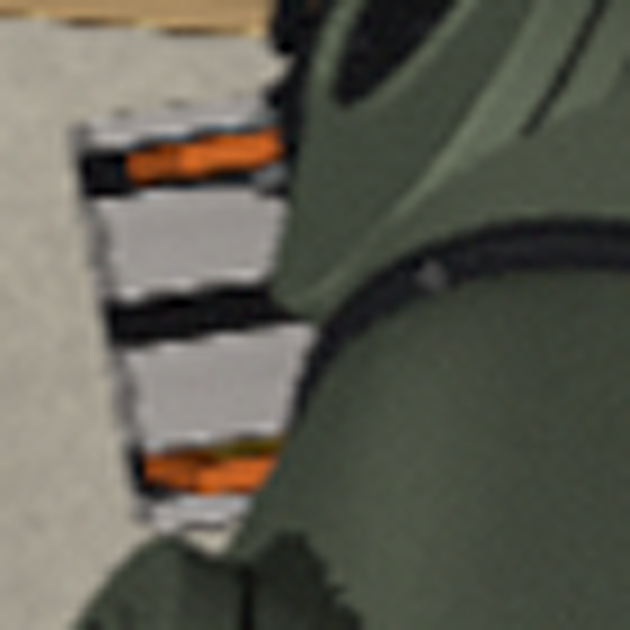

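Run:
```python
from rk import *
ct=cam('top')
T=lambda u,v:(395+(u+.5)/9-.5,188+(v+.5)/9-.5)
b=onz(ct,*T(131,170),.054);print('lid bottom end',b)
a=onz(ct,*T(88,150),.038);d=onz(ct,*T(97,203),.038);print(a,d,(a+d)/2)
m=(a+d)/2; k=(b[1]-m[1])/.99; print('slot mid at that y: x=',m[0]-.139*k)
```

```text
lid bottom end [ 0.53722327 -0.27823941  0.054     ]
[ 0.54410242 -0.26838036  0.038     ] [ 0.52743411 -0.27085866  0.038     ] [ 0.53576827 -0.26961951  0.038     ]
slot mid at that y: x= 0.536978534974378
```

play_rows --increments '[0,0.03,0,0,0,0,0,0,0.02,0,0,0,0,0,0,0.02,0,0,0,0,0,0,0.02,0,0,0,0,0,0,0,0,0,0,0,0]'

```text
t: 47.93
position: [0.5412, -0.3145, 0.0822]
tool_rot: [0.704, -0.049, 0.706, 0.05]
contact_force: [-0.1, 0.2, 0.1]
finger_gap: 0.0078
```

Run:
```python
from h import *
goR((.5417,-.315,.054),frame(8,0))
c=cam('scene');save(c,'s32.png',(230,120,300,200),8)
```

```text
t 47.93 at [ 0.5412 -0.3145  0.0822] gap 0.0078 F [-0.1  0.2  0.1] j [ 0.43  0.98  0.1   1.43 -0.12  0.74  0.72]
turn units [ 0.004 -0.034 -0.028] shift units after turn [ 0.141 -0.003  0.002] now-frame [ 0.141 -0.003  0.003] dist 0.028
```

View pics/s32.png

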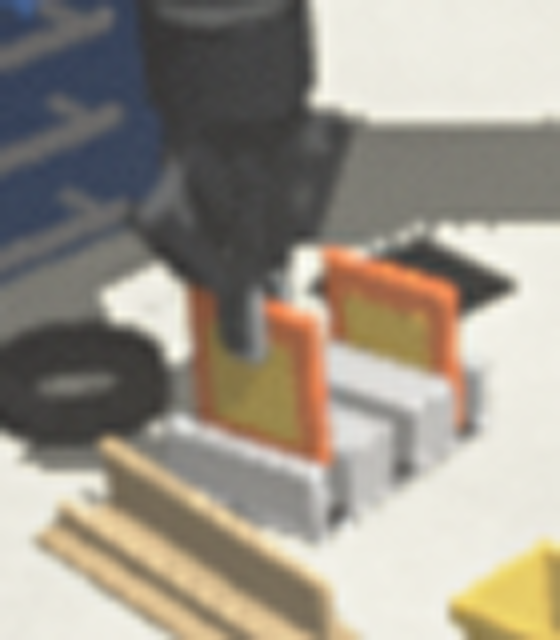

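Aligned and entering the slot with no contact force. I'll go on down.

play_rows --increments '[0,0.03,0,0,0,0,0,0,0.03,0,0,0,0,0,0,0.03,0,0,0,0,0,0,0.02,0,0,0,0,0,0,0.02,0,0,0,0,0,0,0,0,0,0,0,0]'

```text
t: 48.48
position: [0.5412, -0.3145, 0.0562]
tool_rot: [0.704, -0.049, 0.706, 0.05]
contact_force: [-0.2, -0.7, -0.1]
finger_gap: 0.0078
```

Run:
```python
from h import *
goR((.5417,-.315,.054),frame(8,0))
```

```text
t 48.48 at [ 0.5412 -0.3145  0.0562] gap 0.0078 F [-0.2 -0.7 -0.1] j [ 0.43  1.02  0.09  1.44 -0.12  0.69  0.72]
turn units [ 0.003 -0.032 -0.026] shift units after turn [ 0.011 -0.003  0.002] now-frame [ 0.011 -0.003  0.002] dist 0.002
```

play_rows --increments '[0,0.008,0,0,0,0,0,0,0,0,0,0,0,0,0.2,0,0,0,0,0,0,0.33,0,0,0,0,0,0,0.33,0,0,0,0,0,0,0.33,0,0,0,0,0,0,0.33,-0.05,0,0,0,0,0,0.33,-0.1,0,0,0,0,0,0.33,-0.12,0,0,0,0,0,0.33,-0.12,0,0,0,0,0,0.33,-0.12,0,0,0,0,0,0.33,-0.12,0,0,0,0,0,0.33,-0.12,0,0,0,0,0,0.33,-0.12,0,0,0,0,0,0.33,0,0,-0.1,0,0,0,0.33,0,0,-0.1,0,0,0,0.33,0,0,-0.1,0,0,0,0.33,0,0,-0.1,0,0,0,0.33,0,0,0,0,0,0,0.33,0,0,0,0,0,0]'

```text
t: 50.15
position: [0.4621, -0.3264, 0.2308]
tool_rot: [0.705, -0.049, 0.706, 0.049]
contact_force: [1.2, -0.5, -0.7]
finger_gap: 0.0279
```

Run:
```python
from m import *
c=cam('scene');save(c,'s33.png',(220,100,480,290),3);save(c,'s33b.png',(230,120,310,200),8)
ct=cam('top');save(ct,'t33.png',(140,130,480,290),2.3)
for q in comps(ct,(8,120,40),(14,255,255),(140,190,200,240))[:1]:
    rc=cv2.minAreaRect(q);print('head',rc,onz(ct,*rc[0],.046))
go((0,0,0))
```

```text
head ((166.18780517578125, 214.12942504882812), (20.37665557861328, 30.849971771240234), 85.91438293457031) [0.52163781 0.40658753 0.046     ]
t 50.25 at [ 0.4632 -0.3258  0.2302] yaw 8.05 gap 0.0281 F [ 0.9  0.4 -0.4]
turn units [-0.    -0.011 -0.016] shift units [ 1.151  1.937 -2.065] dist 0.611
```

View pics/s33.png

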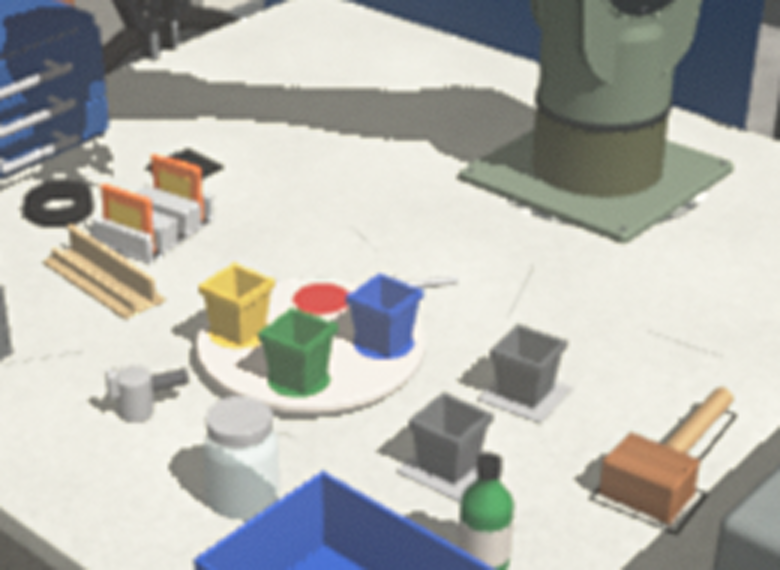

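View pics/s33b.png

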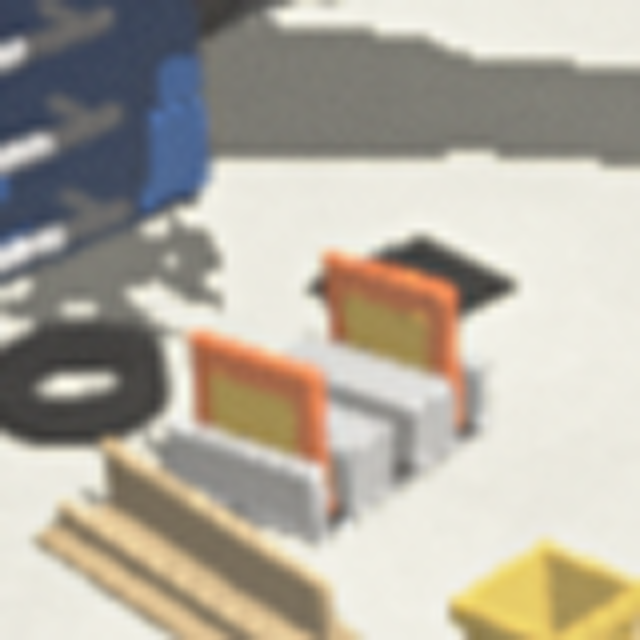

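View pics/t33.png

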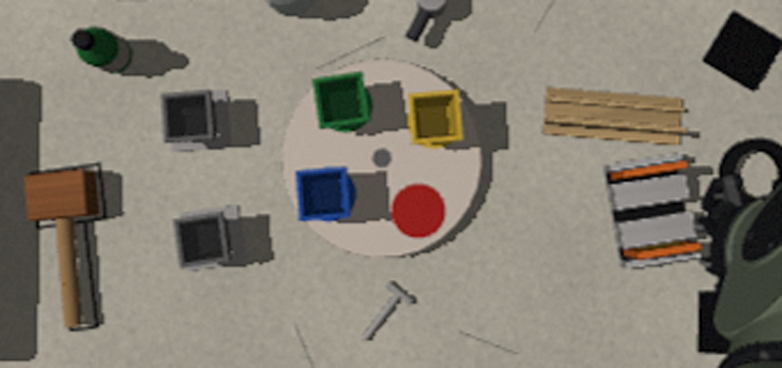

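Run:
```python
from m import *
ct=cam('top')
tg=dict(blue=(.520,.0776),green=(.6305,.0557),yellow=(.6087,-.0554))
for n,lo,hi,roi in(('blue',(100,100,20),(120,255,255),(265,195,297,230)),('green',(55,90,20),(80,255,255),(272,158,303,190)),('yellow',(20,120,20),(30,255,255),(314,165,345,197))):
    q=comps(ct,lo,hi,roi)[0]
    # rim = bounding of upper-left part: use min/max of image edges farthest from principal point shift
    rc=cv2.minAreaRect(q); print(n,np.round(rc[0],1),np.round(rc[1],1),'rim ctr',onz(ct,*rc[0],.09)[:2].round(4),'mark',tg[n])
q=comps(ct,(0,180,60),(6,255,255),(300,200,345,245))[0];M=cv2.moments(q);print('red',onz(ct,M['m10']/M['m00'],M['m01']/M['m00'],.026))
```

```text
blue [281.5 214. ] [22. 25.] rim ctr [0.5187 0.0741] mark (0.52, 0.0776)
green [289.1 174.5] [24.2 23.5] rim ctr [0.626  0.0531] mark (0.6305, 0.0557)
yellow [328.5 181.5] [25.  23.5] rim ctr [ 0.6058 -0.0539] mark (0.6087, -0.0554)
red [ 0.49741258 -0.03378693  0.026     ]
```

Each tub is within about 5 mm of its mark, by a coarse rim fit that also takes in some of the mark. The platter has not turned: the red mark reads (0.497, -0.034), where it was (0.498, -0.034). The arm is clear, so I'm handing in.

```bash
python3 -c "
from cell import r
print(r.job_done())"
```

```text
the job is handed in; nothing more can be done
None
```

I handed the job in at about 50 s with every step done as far as the pictures show; the hand-in gave no verdict.

- **Mallet:** I lifted it off the platter by the handle and laid it in its outline. Its origin is about 8 mm off sideways by the last measurement, against 25 mm allowed.
- **Tubs:** Blue, green and yellow were each drawn straight up and stood on their own marks. The red tub was absent. A coarse rim fit put each within about 5 mm of its mark, against 18 mm allowed, and the platter had not turned.
- **Lids:** Both orange lids stand in the two outer slots of the rack, seen upright and low in their slots from both cameras. The final check on them was by eye. I left the black look-alikes alone.
- **Rack:** It was knocked about 3 cm aside during the run. I noticed this before inserting the first lid, re-measured it, and placed both lids at its new position.
- **Bystanders:** By eye, those in the last pictures stand where they were at the start.

No checks failed. The one mismatch was a rack angle of about 10° from a short edge, against 7–8° from the long edges. I used 8°, and both lids went in without contact force.

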